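# Open a sample combination padlock and present it

## Robot

A 6-joint arm with a two-finger parallel gripper is mounted at the origin on a cart in front of the work surface, level with it; the furniture and walls round the work are solid. World frame = base frame: x ahead of the robot, y to its left, z up, the work surface at z = 0. Lengths are in m, angles in rad, forces in N, time in s.
With the tool pointing down it reaches from about 0.35 to 0.975 m from the base axis. Payload 4.9 kg.
Tool frame: the origin (TCP) lies at the very end of the fingers, on their centre line; the grasp point (between the pads) lies 19 mm behind it; z points along the fingers, y is the direction in which the jaws open and shut (so a half turn about z gives the same grasp; the last joint's range is limited). The gripper opens to 85 mm and grips with 20 to 120 N. Pads are 22 mm wide; open, the fingers measure 114 mm over their backs; the gripper's body (76 mm by 85 mm) begins 54 mm behind the grasp point. The pads swing forward as they close: fully open they stand 13 mm farther back than shut.
Start: joints at [1.135, 0.053, 1.613, -0, 1.476, -0.119], TCP at [0.195, 0.594, 0.193] pointing down, gripper open.
Joint ranges: [-3.01, 3.01], [-1.01, 2.22], [0.06, 2.58], [-1.02, 4.17], [0.09, 2.62], [-3.14, 3.14]. Speed limits (rad/s): [2.57, 2.57, 3.14, 3.14, 3.14, 3.14].

## Interface

Orientations are given as a unit quaternion [w, x, y, z].
In Python, from plant import state, eyes, job_done gives the robot as it stands.
- The arm moves only by the tool apply_moves, never from a script. Its argument "commands" is a list of rows, each an object with "linear": the shift along the tool's x, y, z in m, a list of three; "delta_rot": the turn, a rotation vector about the tool's x, y, z in degrees, a list of three; "fingers": the closure in counts, from 0 (fully open) to 255 (shut). In form: [{"linear": [x, y, z], "delta_rot": [wx, wy, wz], "fingers": fingers}, ...]. A call has exactly 8 rows; each row is the pose to reach, as a shift and turn from the pose commanded when the call began, along the tool's axes at that moment; what a row does not reach only later rows make up. A row lasts 1/10 s, in which the tool goes at most 50 mm and 8.59 degrees, less where a joint would pass 70% of its speed; a pose out of reach is approached as far as the arm can. A call with a gripper value outside its range is refused whole. The fingers move at their own pace and stop on an object; the grip force is fixed at half the most. Time passes only in rows, so rows that repeat a pose let the fingers close, or fill a call up. It gives the time, the measured TCP pose, the force and the opening at its end, in the units of the state.
- state(): the state, without advancing time (a new reading comes with each control period).
- eyes.grab_frame(name): name is "scene" or "top" or "wrist"; returns the picture (420x560x3 uint8, red, green, blue); there is no depth.
- eyes.camera_params(name): a dict with "fx", "fy", "cx", "cy" (pixels), "position" and "rotation" of the camera in the world; the wrist camera has in their place "T_tool_cam" (4x4, takes a point from camera to tool coordinates, whose origin is the TCP and whose axes are the flange's). Camera axes: x right, y down, z forward; pixel columns grow to the right and rows downward; lengths in m; the calibration is good to about 2 mm. A picture is of the moment at which its call begins: read the wrist's pose just before it. camera_params takes no time and is no camera call.
- job_done(): hands the job in, once; it reports no verdict.
The state is a dict: "time": time; "joint_pos": joint angles; "joint_vel": joint speeds; "joint_efforts": joint torques, N m; "tool_pos": TCP position; "tool_rot": TCP orientation; "contact_force": force on the tool from outside, world axes, zero at the start; "ft_torque": the same for the moment, N m; "gripper_width": opening from 0.0 (shut) to 1.0 (fully open).
Only numpy, scipy, OpenCV 4.12 (cv2) and the standard library are available. Lean on these libraries where they do the work, as an engineer would, in place of code of your own. Each camera call takes 0.05 s, during which the arm holds its last target.

## Task

Function-test the sample padlock: seat it flat and fully home in the green holding socket with its dial up, then turn the dial clockwise until its white line meets the red line and the shackle clicks part way out of the body. Pull the shackle out to its stop, then lift the lock out of the socket and finish while holding it still and level, dial up and shackle still pulled out, about 15 cm above the table. Do not knock the black loupe or the brass weight.

Things in the scene. Friction and masses are not known exactly. Their poses are not given: they have to be found in the camera images.
- lock: combination padlock of bare steel, lying on its back, loose, about 0.5 kg. Body block 60 (its x) x 52 (its y) x 32 mm high, edges rounded 4 mm; origin at the centre of the underside. A black dial is on the top face; the U-shaped shackle leaves the +x end face, level, 19 mm above the underside. The lock is best held by the two 60 mm long sides (52 mm apart). The red index line is on the top face, from the dial towards the shackle (+x)
- nest: green holding socket fixed to the table: plate 78 x 78 x 20 mm with a rectangular pocket 63 (its x) x 55 (its y) mm, 12 mm deep, 2 mm chamfer; pocket floor 8 mm above the table. Origin at the centre of the underside, level with the table top. The lock body fits with 1.5 mm play on each side, lock x along nest x; the intended way round is shackle to nest +x (away from the robot), where the shackle clears the plate
- lock_dial (a joint): dial angle in rad about the vertical axis, positive counter-clockwise seen from above; 0 = the white line on the dial points at the red index line (opening position, usable within about 0.15 rad). Starts between 0.6 and 1.35, so turn it clockwise; stops at -0.3 and 1.6. Friction about 0.05 N m. At 0 the shackle pops out about 6 mm by a weak spring and its pin catches in the dial's notch
- lock_shackle (a joint): how far the shackle has been drawn out along lock +x, in m: 0 = shut, about 0.006 after the click, 0.018 = stop, fully open. Blocked by the dial (within 1 mm) away from 0. After the click it needs about 2 to 4 N to draw and stays where it is left
- dial_knob (a point): middle of the dial's knob on the dial axis: knob 26 mm across and 19 mm tall (this point is 12.5 mm above the lock's top face, the knob reaches 22 mm above it); below it a skirt 41 mm across, 3 mm thick. The axis stands 6 mm from the lock's centre towards -x
- shackle_bar (a point): centre of the shackle's cross bar: round bar 8 mm thick along lock y, straight for about 25 mm, 72 mm from the lock's centre when shut. The loop is 33 mm wide inside and 38 mm long between the bar and the lock's end face when shut; 29 mm between bar and socket plate when seated
- loupe: black loupe, 41 mm across, 44 mm tall, standing loose; origin at the centre of its underside; bystander
- weight: brass weight with a small head, 30 mm across, 40 mm tall, standing loose; origin at the centre of its underside; bystander
There are look-alikes about, which are no part of the job. Of the things that look like the nest, take the one that is farthest to the robot's right at the start.

How it is judged:
On the way, in this order (a step that is already met when the one before it is completed fails the run):
1. the padlock sits fully home in the socket, still shut (horizontal distance between lock and nest below 0.004 m and z of lock in the frame of nest below 0.0105 m and angle between the x axis of lock and the x axis of nest, either way round below 0.08 rad and angle between lock's own z axis and vertical below 0.06 rad and value of joint lock_shackle below 0.003 m), for 0.2 s.
2. the dial has been turned to its line and the shackle has clicked out, lock still in the socket (value of joint lock_dial between -0.3 and 0.3 rad and value of joint lock_shackle above 0.003 m and horizontal distance between lock and nest below 0.006 m and z of lock in the frame of nest below 0.013 m), for 0.2 s.
3. the shackle is pulled out to its stop, lock still in the socket (value of joint lock_shackle above 0.015 m and horizontal distance between lock and nest below 0.01 m and z of lock in the frame of nest below 0.02 m), for 0.2 s.
At the end, for the whole second after the job is handed in: the fingers hold the padlock in the air at rest, its underside 10 to 22 cm above the table, dial up and level within 14 degrees, shackle drawn out at least 14 mm (height (world z) of lock between 0.1 and 0.22 m and angle between lock's own z axis and vertical below 0.25 rad and value of joint lock_shackle above 0.014 m and contact force between lock and the fingers above 2 N and linear speed of lock below 0.03 m/s); the arm keeps its last pose, push and grip.
It fails at once if the loupe or the weight is knocked more than 3 cm away (distance of any of loupe, weight from where it was at the start of the episode above 0.03 m).
It also fails if it takes over 66 s, if anything falls off the work surface, if the arm or the gripper's body presses on something with over 40 N, if the wrist force passes 120 N, or if a joint passes its speed limit or range.

## Working session

There is one attempt and no reset: what is moved stays moved. The work goes in short steps, Python scripts to look and compute and a tool call to move; the robot and the scene stay as the last step left them, time stands still between calls to the robot, and variables do not carry over. Pictures are saved under pics/ and viewed, and the job is handed in when it is done.

Besides the shell and the picture viewer there is one more tool, called after "Emit:" in YAML: its name, and indented under it one key for each argument. apply_moves: Moves the arm, as the interface text tells. Its arguments: {"type":"object","properties":{"commands":{"type":"array","items":{"type":"object","properties":{"linear":{"type":"array","items":{"type":"number"}},"delta_rot":{"type":"array","items":{"type":"number"}},"fingers":{"type":"number"}}}}},"required":["commands"]}

```bash
mkdir -p pics; ls; python3 - <<'E'
from plant import state, eyes
import cv2
s=state(); print({k:s[k] for k in('time','tool_pos','tool_rot','contact_force','gripper_width')})
for n in('top','scene','wrist'):
    p=eyes.camera_params(n); print(n,p)
    cv2.imwrite(f'pics/{n}0.png',eyes.grab_frame(n)[...,::-1])
E
```

```text
pics
{'time': 0.0, 'tool_pos': array([0.194391  , 0.59325382, 0.1917305 ]), 'tool_rot': array([-2.87890818e-04,  1.57732392e-01,  9.87481334e-01, -1.01226928e-03]), 'contact_force': array([-0.35905991,  0.54415553, -0.51901467]), 'gripper_width': 1.002121919555631}
top {'fx': 532.6495258226398, 'fy': 532.6495258226398, 'cx': 276.0661930669455, 'cy': 209.65889489658085, 'position': array([0.44500687, 0.08256173, 0.95174457]), 'rotation': array([-0.05475499,  0.71358182, -0.69683675,  0.04713201])}
scene {'fx': 473.1524251072466, 'fy': 473.1524251072466, 'cx': 273.42869711719277, 'cy': 205.92233151888496, 'position': array([ 0.27209552, -0.41321358,  0.67136163]), 'rotation': array([-0.35316608,  0.89204611, -0.25966511,  0.11000673])}
wrist {'fx': 364.3520840749644, 'fy': 364.3520840749644, 'cx': 288.3908807153956, 'cy': 210.673524514139, 'T_tool_cam': array([[-3.96519618e-04, -9.51793940e-01, -3.06737899e-01,
         7.91063619e-02],
       [ 9.99999844e-01, -2.56846572e-04, -4.95714895e-04,
         1.07607218e-04],
       [ 3.93033855e-04, -3.06738048e-01,  9.51793893e-01,
        -1.79380703e-01],
       [ 0.00000000e+00,  0.00000000e+00,  0.00000000e+00,
         1.00000000e+00]])}
```

View pics/top0.png

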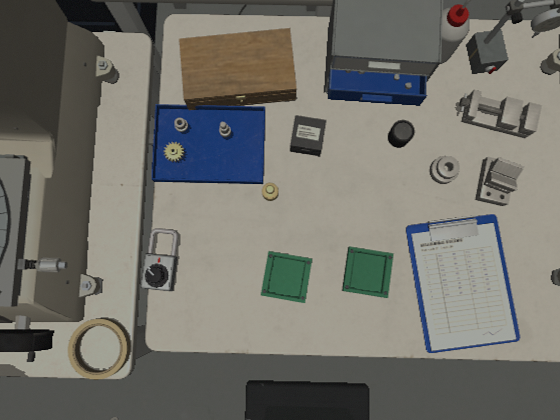

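View pics/scene0.png

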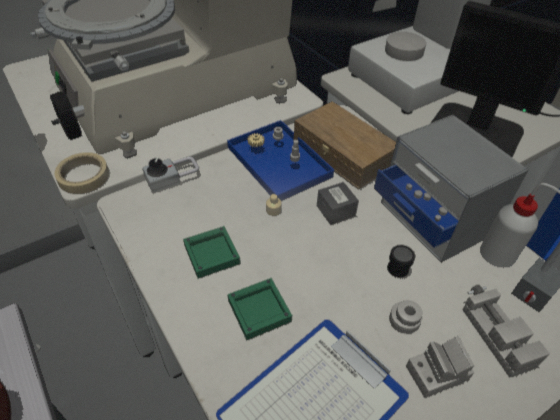

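View pics/wrist0.png

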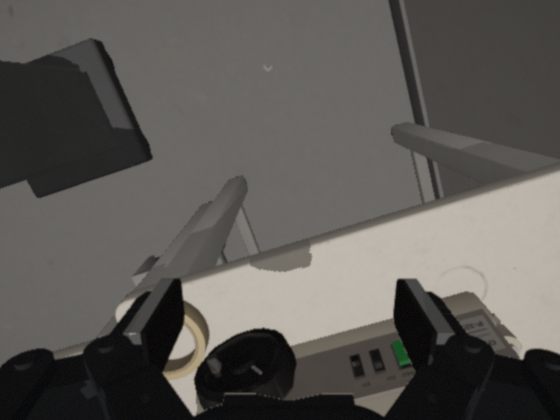

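The two green sockets in the top view are at (287,277) and (368,272). Image right is world -y, so the one at (368,272) is farthest to the robot's right and is the nest. The lock is at (158,272) with its shackle pointing up the image (about +x), the weight at (270,190) and the loupe at (401,133). I'll enlarge and measure next.

```bash
cat > h.py <<'E'
import numpy as np, cv2
from scipy.spatial.transform import Rotation as R
def RQ(q): return R.from_quat([q[1],q[2],q[3],q[0]]).as_matrix()
def cam(eyes,n,s=None):
    p=eyes.camera_params(n)
    if n=='wrist':
        T=np.eye(4);T[:3,:3]=RQ(s['tool_rot']);T[:3,3]=s['tool_pos'];T=T@p['T_tool_cam'];Rm,t=T[:3,:3],T[:3,3]
    else: Rm,t=RQ(p['rotation']),np.array(p['position'])
    K=np.array([[p['fx'],0,p['cx']],[0,p['fy'],p['cy']],[0,0,1]]);return K,Rm,t
def proj(c,P):
    K,Rm,t=c;q=(np.atleast_2d(P)-t)@Rm@K.T;return q[:,:2]/q[:,2:]
def back(c,uv,z):
    K,Rm,t=c;uv=np.atleast_2d(uv);d=np.c_[uv,np.ones(len(uv))]@np.linalg.inv(K).T@Rm.T
    return t+d*((z-t[2])/d[:,2])[:,None]
E
python3 - <<'E'
from plant import state, eyes
from h import *
c=cam(eyes,'top'); i=cv2.imread('pics/top0.png')
for n,uv,z in(('nest',(368,272),.01),('nestL',(287,277),.01),('dial',(156,273),.05),('bar',(164,232),.019),('lock',(158,272),.03),('loupe',(402,133),.03),('weight',(270,190),.03),('tableLedge',(150,200),0),('tape',(98,347),0)):
    print(n,back(c,uv,z).round(3))
a=cv2.resize(i[215:305,120:210],(480,480),interpolation=cv2.INTER_CUBIC)
b=cv2.resize(i[240:305,338:403],(480,480)[::-1],interpolation=cv2.INTER_CUBIC)
cv2.imwrite('pics/crop1.png',np.hstack([a,b])[:, :]) 
E
```

```text
nest [[ 0.475 -0.07   0.01 ]]
nestL [[0.463 0.072 0.01 ]]
dial [[0.463 0.294 0.05 ]]
bar [[0.536 0.291 0.019]]
lock [[0.466 0.295 0.03 ]]
loupe [[ 0.722 -0.127  0.03 ]]
weight [[0.613 0.106 0.03 ]]
tableLedge [[0.596 0.324 0.   ]]
tape [[0.334 0.399 0.   ]]
```

```bash
python3 -c "
import cv2;i=cv2.imread('pics/crop1.png');cv2.imwrite('pics/crop1b.png',cv2.resize(i,(800,400)))"
```

```text
(no output)
```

View pics/crop1b.png

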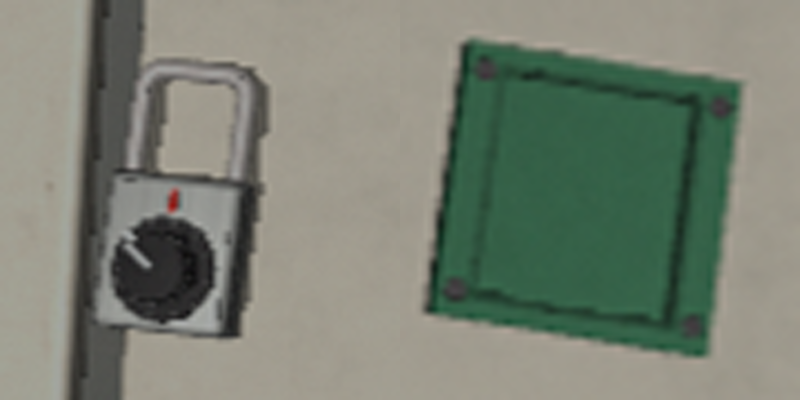

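```bash
cat >> h.py <<'E'
def delta(s,P,yaw_y=None):
    "tool-axes shift to world TCP P, and rotvec deg to tool pointing down with tool y at world angle yaw_y deg"
    M=RQ(s['tool_rot']); d=M.T@(np.array(P)-s['tool_pos'])
    out=d.round(4)
    if yaw_y is None: return out
    a=np.radians(yaw_y); y=np.array([np.cos(a),np.sin(a),0]); z=np.array([0,0,-1.]); x=np.cross(y,z)
    D=M.T@np.c_[x,y,z]; return out,np.degrees(R.from_matrix(D).as_rotvec()).round(2)
E
python3 - <<'E'
from plant import state, eyes
from h import *
s=state()
print(delta(s,(.2,.45,.24),85)); print(delta(s,(.3,.32,.24),85))
print(delta(s,(.46,.29,.13),85))
i=cv2.imread('pics/scene0.png'); cv2.imwrite('pics/c2.png',cv2.resize(i[110:240,40:240],None,fx=4,fy=4,interpolation=cv2.INTER_CUBIC))
E
```

```text
(array([-0.0499, -0.1346, -0.0478]), array([ -0.09,  -0.02, -13.15]))
(array([-0.1854, -0.227 , -0.0477]), array([ -0.09,  -0.02, -13.15]))
(array([-0.3468, -0.2055,  0.0623]), array([ -0.09,  -0.02, -13.15]))
```

View pics/c2.png

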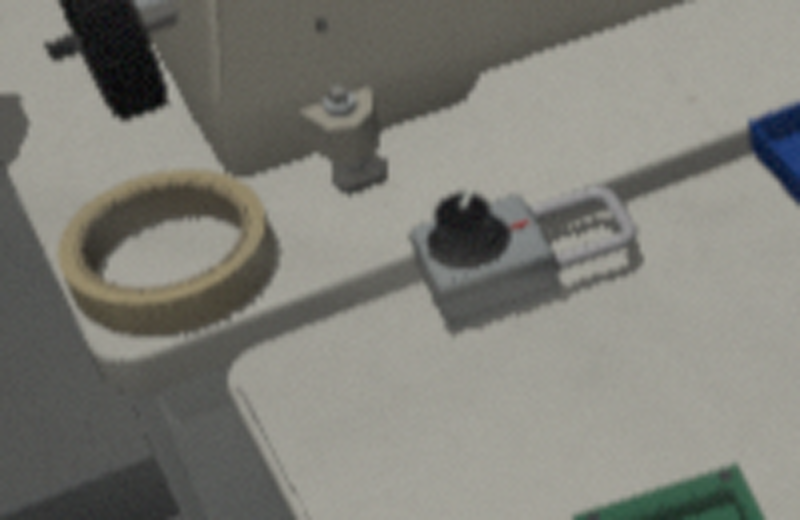

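Emit:
apply_moves:
  commands:
    - {"linear": [0,-0.03,-0.04],"delta_rot": [0,0,0],"fingers": 0}
    - {"linear": [-0.03,-0.08,-0.048],"delta_rot": [0,0,-6],"fingers": 0}
    - {"linear": [-0.05,-0.13,-0.048],"delta_rot": [0,0,-13],"fingers": 0}
    - {"linear": [-0.09,-0.16,-0.048],"delta_rot": [0,0,-13],"fingers": 0}
    - {"linear": [-0.13,-0.19,-0.048],"delta_rot": [0,0,-13],"fingers": 0}
    - {"linear": [-0.17,-0.22,-0.048],"delta_rot": [0,0,-13],"fingers": 0}
    - {"linear": [-0.21,-0.225,-0.04],"delta_rot": [0,0,-13],"fingers": 0}
    - {"linear": [-0.26,-0.22,-0.02],"delta_rot": [0,0,-13],"fingers": 0}

```text
time: 0.95
tool_pos: [0.3709, 0.3034, 0.217]
tool_rot: [0.002, 0.046, 0.999, 0.002]
contact_force: [0.1, 2.0, 0.8]
gripper_width: 1.002
```

```bash
python3 - <<'E'
from plant import state, eyes
from h import *
s=state(); print(s['time'],s['tool_pos'],s['tool_rot'])
print(delta(s,(.46,.29,.14),85))
E
```

```text
0.95 [0.37092124 0.30339131 0.21702872] [0.00248876 0.04562678 0.99895427 0.00153654]
(array([-0.0896, -0.0055,  0.0774]), array([ 0.19,  0.28, -0.23]))
```

Emit:
apply_moves:
  commands:
    - {"linear": [-0.03,-0.005,0.03],"delta_rot": [0,0,0],"fingers": 0}
    - {"linear": [-0.06,-0.005,0.06],"delta_rot": [0,0,0],"fingers": 0}
    - {"linear": [-0.09,-0.005,0.077],"delta_rot": [0,0,0],"fingers": 0}
    - {"linear": [-0.09,-0.005,0.077],"delta_rot": [0,0,0],"fingers": 0}
    - {"linear": [-0.09,-0.005,0.077],"delta_rot": [0,0,0],"fingers": 0}
    - {"linear": [-0.09,-0.005,0.077],"delta_rot": [0,0,0],"fingers": 0}
    - {"linear": [-0.09,-0.005,0.077],"delta_rot": [0,0,0],"fingers": 0}
    - {"linear": [-0.09,-0.005,0.077],"delta_rot": [0,0,0],"fingers": 0}

```text
time: 1.75
tool_pos: [0.4578, 0.2924, 0.139]
tool_rot: [0.001, 0.044, 0.999, 0.0]
contact_force: [-0.7, 0.6, 0.5]
gripper_width: 1.002
```

```bash
python3 - <<'E'
from plant import state, eyes
from h import *
import pickle
s=state(); f=eyes.grab_frame('wrist')[...,::-1]; cv2.imwrite('pics/w1.png',f); pickle.dump(s,open('w1.pkl','wb'))
print(s['time'],s['tool_pos'],s['tool_rot'])
E
```

```text
1.75 [0.45778794 0.29235958 0.13902103] [8.97799979e-04 4.44260845e-02 9.99012152e-01 4.86296258e-04]
```

View pics/w1.png

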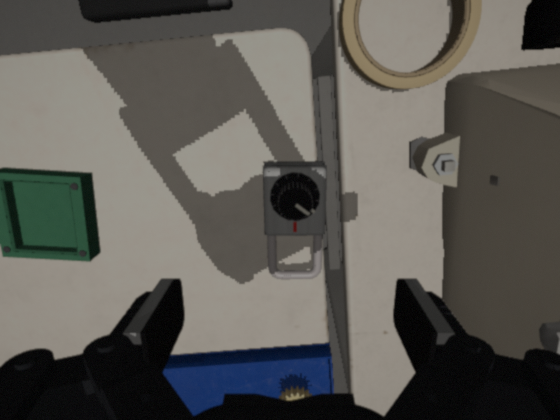

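The lock body spans (264..326, 162..235), its shackle points down the image (+x), and the tool shadow lies across it. I'll enlarge it for corners.

```bash
python3 - <<'E'
from h import *
i=cv2.imread('pics/w1.png'); c=i[150:290,240:380]; c=cv2.convertScaleAbs(c,alpha=1.6,beta=10)
cv2.imwrite('pics/c3.png',cv2.resize(c,(590,590),interpolation=cv2.INTER_CUBIC))
E
```

```text
(no output)
```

View pics/c3.png

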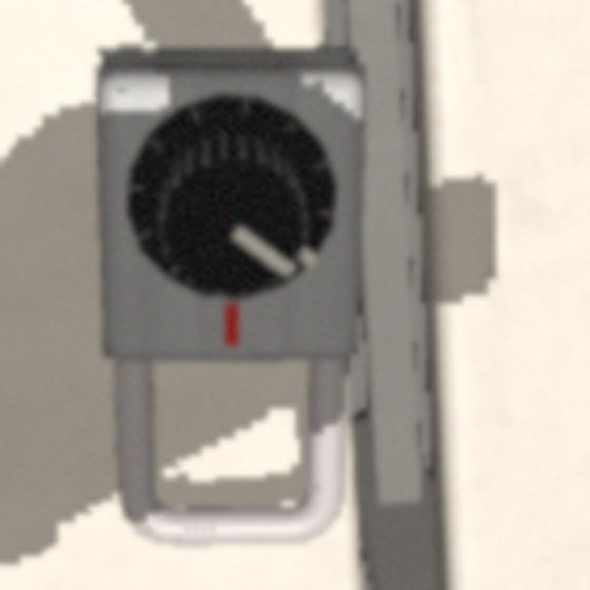

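```bash
python3 - <<'E'
from plant import eyes
from h import *
import pickle
s=pickle.load(open('w1.pkl','rb')); c=cam(eyes,'wrist',s); ct=cam(eyes,'top')
f=590/140
def P(x,y,z): return back(c,(240+x/f,150+y/f),z)[0].round(4)
print('bar',P(237,527,.019),'dial skirt ctr',P(232,197,.035))
for n,a in dict(L1=(100,110),L2=(105,340),R1=(361,110),R2=(354,340)).items(): print(n,P(*a,.03))
print('front',P(160,355,.03),P(300,355,.03)); print('red',P(232,305,.032),P(232,343,.032))
print('dial L/R/t/b',P(127,197,.035),P(336,197,.035),P(232,95,.035),P(232,298,.035))
# bench edge triangulation at x~.46: try heights
for z in(-.05,-.02,0,.02,.04): print(z,'wrist',P(430,197,z),P(440,500,z),'top',back(ct,[(152,200),(151.5,250),(150,290)],z).round(3).tolist())
t=cv2.imread('pics/top0.png');cv2.imwrite('pics/c4.png',cv2.resize(t[180:300,110:200],None,fx=5,fy=5,interpolation=cv2.INTER_CUBIC))
E
```

```text
bar [0.5377 0.2926 0.019 ] dial skirt ctr [0.4589 0.2978 0.035 ]
L1 [0.4408 0.2741 0.03  ]
L2 [0.4877 0.2699 0.03  ]
R1 [0.4453 0.3239 0.03  ]
R2 [0.4922 0.3197 0.03  ]
front [0.492  0.2806 0.03  ] [0.4945 0.3087 0.03  ]
red [0.4819 0.296  0.032 ] [0.4899 0.2953 0.032 ]
dial L/R/t/b [0.4571 0.2778 0.035 ] [0.4607 0.3177 0.035 ] [0.4391 0.2995 0.035 ] [0.4793 0.2961 0.035 ]
-0.05 wrist [ 0.4874  0.3465 -0.05  ] [ 0.5712  0.3455 -0.05  ] top [[0.604, 0.332, -0.05], [0.508, 0.328, -0.05], [0.434, 0.326, -0.05]]
-0.02 wrist [ 0.4785  0.3427 -0.02  ] [ 0.5556  0.3417 -0.02  ] top [[0.599, 0.325, -0.02], [0.506, 0.321, -0.02], [0.434, 0.319, -0.02]]
0 wrist [0.4726 0.3401 0.    ] [0.5451 0.3392 0.    ] top [[0.596, 0.32, 0.0], [0.505, 0.316, 0.0], [0.434, 0.314, 0.0]]
0.02 wrist [0.4667 0.3375 0.02  ] [0.5346 0.3367 0.02  ] top [[0.592, 0.315, 0.02], [0.504, 0.311, 0.02], [0.434, 0.309, 0.02]]
0.04 wrist [0.4608 0.335  0.04  ] [0.5242 0.3342 0.04  ] top [[0.589, 0.31, 0.04], [0.502, 0.306, 0.04], [0.435, 0.304, 0.04]]
```

View pics/c4.png

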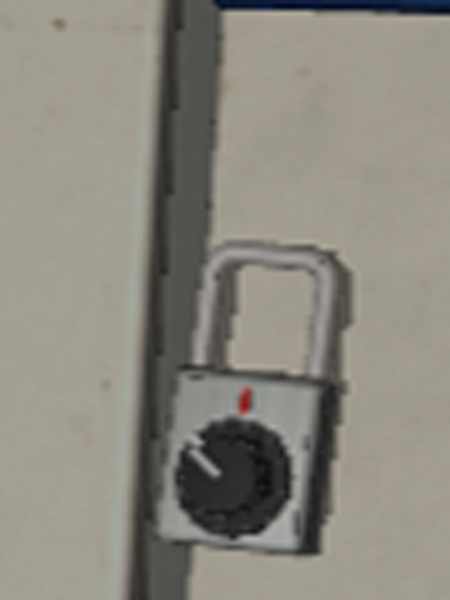

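```bash
python3 - <<'E'
from plant import eyes
from h import *
import pickle
s=pickle.load(open('w1.pkl','rb')); c=cam(eyes,'wrist',s); ct=cam(eyes,'top'); cs=cam(eyes,'scene')
for z in(-.05,-.02,0,.02,.04,.06):
  print(z,back(c,(240+430/4.214,150+197/4.214),z)[0].round(4),back(ct,[(136,276),(139,240)],z).round(4).tolist(),back(cs,[(143,176)],z).round(3))
# lock reprojection check in top and wrist with pose guess
yaw=np.radians(-5)
o=np.array([.4655,.2972,0]);
def W(p): 
    Rz=R.from_rotvec([0,0,yaw]).as_matrix(); return o+np.array(p)@Rz.T
pts=np.array([[30,26,28],[30,-26,28],[-30,-26,28],[-30,26,28],[-6,0,35],[72,0,19]])/1000
for n,cc in(('wrist',c),('top',ct),('scene',cs)): print(n,proj(cc,W(pts)).round(1).tolist())
E
```

```text
-0.05 [ 0.4874  0.3465 -0.05  ] [[0.4589, 0.3541, -0.05], [0.5265, 0.3527, -0.05]] [[ 0.453  0.387 -0.05 ]]
-0.02 [ 0.4785  0.3427 -0.02  ] [[0.4585, 0.346, -0.02], [0.524, 0.3446, -0.02]] [[ 0.446  0.353 -0.02 ]]
0 [0.4726 0.3401 0.    ] [[0.4582, 0.3406, 0.0], [0.5224, 0.3392, 0.0]] [[0.441 0.331 0.   ]]
0.02 [0.4667 0.3376 0.02  ] [[0.4579, 0.3352, 0.02], [0.5208, 0.3338, 0.02]] [[0.436 0.309 0.02 ]]
0.04 [0.4608 0.335  0.04  ] [[0.4577, 0.3297, 0.04], [0.5191, 0.3284, 0.04]] [[0.431 0.287 0.04 ]]
0.06 [0.4549 0.3324 0.06  ] [[0.4574, 0.3243, 0.06], [0.5175, 0.323, 0.06]] [[0.426 0.265 0.06 ]]
wrist [[325.0, 235.7], [264.3, 235.8], [262.6, 166.5], [327.2, 166.4], [295.0, 197.5], [294.3, 274.7]]
top [[144.6, 253.1], [174.2, 256.4], [169.4, 291.2], [139.5, 287.8], [155.5, 275.4], [164.0, 231.3]]
scene [[168.7, 159.0], [177.3, 174.3], [148.0, 183.8], [140.2, 167.8], [155.2, 169.4], [192.9, 163.6]]
```

```bash
python3 - <<'E'
from plant import state
from h import *
s=state()
print(delta(s,(.4655,.2973,.013),85.2))
E
```

```text
(array([-0.0071,  0.0056,  0.1258]), array([ 0.05,  0.08, -0.3 ]))
```

Emit:
apply_moves:
  commands:
    - {"linear": [-0.007,0.0055,0.03],"delta_rot": [0,0,0],"fingers": 0}
    - {"linear": [-0.007,0.0055,0.065],"delta_rot": [0,0,0],"fingers": 0}
    - {"linear": [-0.007,0.0055,0.095],"delta_rot": [0,0,-0.3],"fingers": 0}
    - {"linear": [-0.007,0.0055,0.115],"delta_rot": [0,0,-0.3],"fingers": 0}
    - {"linear": [-0.007,0.0055,0.125],"delta_rot": [0,0,-0.3],"fingers": 0}
    - {"linear": [-0.007,0.0055,0.126],"delta_rot": [0,0,-0.3],"fingers": 0}
    - {"linear": [-0.007,0.0055,0.126],"delta_rot": [0,0,-0.3],"fingers": 0}
    - {"linear": [-0.007,0.0055,0.126],"delta_rot": [0,0,-0.3],"fingers": 30}

```text
time: 2.6
tool_pos: [0.4667, 0.2973, 0.0137]
tool_rot: [0.001, 0.042, 0.999, 0.001]
contact_force: [0.1, 0.2, 0.2]
gripper_width: 0.882
```

```bash
python3 - <<'E'
from plant import state, eyes
from h import *
s=state(); f=eyes.grab_frame('wrist')[...,::-1]; cv2.imwrite('pics/w2.png',f)
print(s['time'],s['tool_pos'],s['gripper_width'],s['contact_force'])
print(delta(s,(.4655,.2973,.013),85.2))
E
```

```text
2.6 [0.46672795 0.29730078 0.01367298] 0.8823626009768335 [0.09061691 0.23577527 0.17184292]
(array([ 0.0012, -0.0001,  0.0007]), array([ 0.09,  0.16, -0.05]))
```

View pics/w2.png

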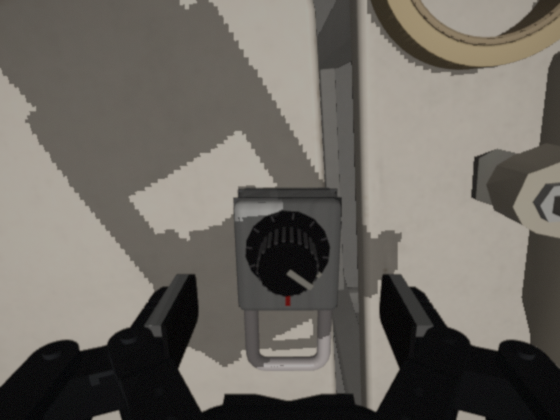

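```bash
python3 - <<'E'
from plant import state, eyes
from h import *
s=state(); c=cam(eyes,'wrist',s)
print(s['time'],s['tool_pos'])
M=RQ(s['tool_rot'])
for p in((0,0,0),(.011,.037,-.011),(-.011,.037,-.011),(.011,-.037,-.011),(-.011,-.037,-.011),(.011,-.037,-.035),(-.011,-.037,-.035)): print(p,proj(c,s['tool_pos']+M@np.array(p)).round(0))
yaw=np.radians(-4.9); o=np.array([.4655,.2973,0]); Rz=R.from_rotvec([0,0,yaw]).as_matrix()
pts=np.array([[30,26,28],[30,-26,28],[-30,-26,28],[-30,26,28],[-6,0,35],[72,0,19],[0,26,28]])/1000
print(proj(c,o+pts@Rz.T).round(0).tolist())
E
```

```text
2.65 [0.46667982 0.29726949 0.01360114]
(0, 0, 0) [[288. 249.]]
(0.011, 0.037, -0.011) [[363. 237.]]
(-0.011, 0.037, -0.011) [[360. 277.]]
(0.011, -0.037, -0.011) [[214. 237.]]
(-0.011, -0.037, -0.011) [[216. 277.]]
(0.011, -0.037, -0.035) [[203. 258.]]
(-0.011, -0.037, -0.035) [[206. 302.]]
[[338.0, 310.0], [238.0, 311.0], [233.0, 200.0], [343.0, 200.0], [288.0, 253.0], [288.0, 364.0], [340.0, 258.0]]
```

```bash
python3 - <<'E'
from h import *
i=cv2.imread('pics/w2.png')[230:400,120:270]; i=cv2.convertScaleAbs(i,alpha=2,beta=20)
cv2.imwrite('pics/c5.png',cv2.resize(i,None,fx=3.4,fy=3.4,interpolation=cv2.INTER_CUBIC))
E
```

```text
(no output)
```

View pics/c5.png

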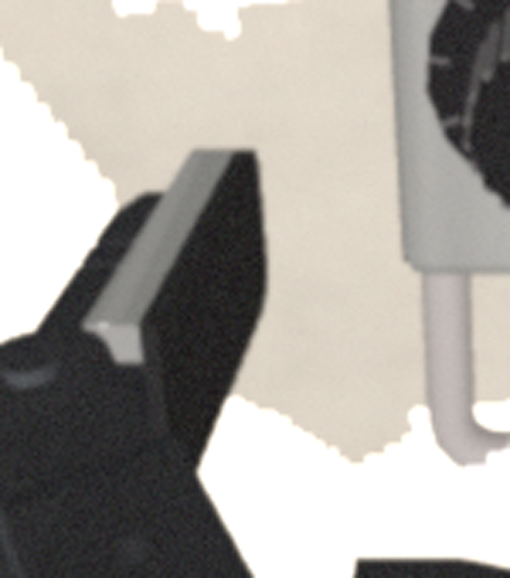

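Emit:
apply_moves:
  commands:
    - {"linear": [0.001,0,0],"delta_rot": [0,0,0],"fingers": 75}
    - {"linear": [0.001,0,0],"delta_rot": [0,0,0],"fingers": 75}
    - {"linear": [0.001,0,0],"delta_rot": [0,0,0],"fingers": 75}
    - {"linear": [0.001,0,0],"delta_rot": [0,0,0],"fingers": 75}
    - {"linear": [0.001,0,0],"delta_rot": [0,0,0],"fingers": 75}
    - {"linear": [0.001,0,0],"delta_rot": [0,0,0],"fingers": 75}
    - {"linear": [0.001,0,0],"delta_rot": [0,0,0],"fingers": 75}
    - {"linear": [0.001,0,0],"delta_rot": [0,0,0],"fingers": 75}

```text
time: 3.45
tool_pos: [0.4644, 0.2967, 0.0118]
tool_rot: [-0.0, 0.042, 0.999, 0.0]
contact_force: [0.3, 0.3, -0.5]
gripper_width: 0.707
```

```bash
python3 - <<'E'
from plant import state, eyes
from h import *
s=state(); f=eyes.grab_frame('wrist')[...,::-1]; cv2.imwrite('pics/w3.png',f)
g=eyes.grab_frame('scene')[...,::-1]
print(s['time'],s['tool_pos'],s['gripper_width'],s['contact_force'])
i=cv2.convertScaleAbs(f[150:390,120:460],alpha=1.8,beta=20)
j=cv2.resize(cv2.convertScaleAbs(g[80:220,90:260],alpha=1.5,beta=10),(583,480),interpolation=cv2.INTER_CUBIC)
i=cv2.resize(i,(680,480)); cv2.imwrite('pics/c6.png',i); cv2.imwrite('pics/c7.png',j)
E
```

```text
3.45 [0.46439792 0.29672588 0.01176146] 0.7074650115725044 [ 0.32523591  0.29129373 -0.47114704]
```

View pics/c6.png

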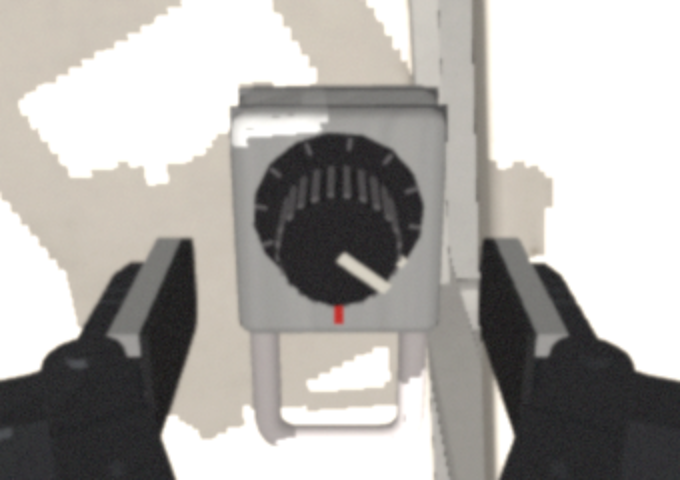

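View pics/c7.png

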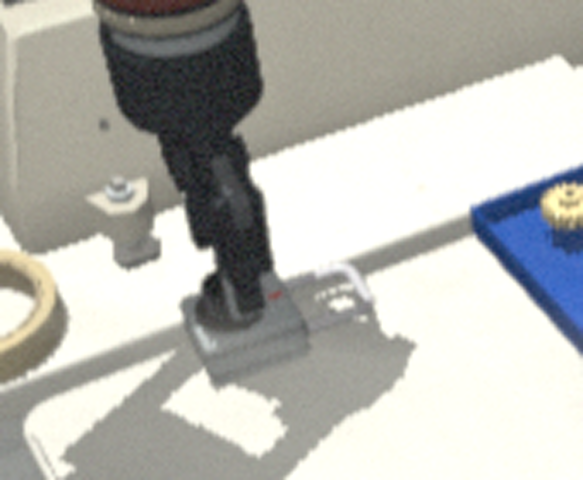

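```bash
python3 - <<'E'
from plant import state, eyes
from h import *
s=state(); c=cam(eyes,'wrist',s); cs=cam(eyes,'scene'); M=RQ(s['tool_rot'])
for z in(-.004,-.02,-.035,-.05,-.06):
  print(z,proj(cs,s['tool_pos']+M@np.array([0,-.033,z])).round(1), proj(c,s['tool_pos']+np.array([(0.011,-.03,z),(-.011,-.03,z),(.011,.03,z),(-.011,.03,z)])@M.T).round(0).tolist())
print('obs left pad tip corners', (120+195/2,150+238/2),(120+197/2,150+325/2),'right',(120+483/2,150+238/2))
E
```

```text
-0.004 [[164.6 186. ]] [[230.0, 232.0], [232.0, 271.0], [346.0, 232.0], [344.0, 270.0]]
-0.02 [[163.3 180.1]] [[225.0, 244.0], [227.0, 286.0], [352.0, 244.0], [349.0, 286.0]]
-0.035 [[162.1 174.5]] [[219.0, 258.0], [222.0, 302.0], [357.0, 258.0], [354.0, 302.0]]
-0.05 [[160.9 168.7]] [[212.0, 274.0], [216.0, 322.0], [364.0, 274.0], [361.0, 322.0]]
-0.06 [[160.  164.8]] [[207.0, 287.0], [211.0, 337.0], [369.0, 287.0], [366.0, 337.0]]
obs left pad tip corners (217.5, 269.0) (218.5, 312.5) right (361.5, 269.0)
```

The wrist and scene views both put the visible fingertips about 43 mm behind the stated TCP, which would be above the lock's top. A harmless check is to close to about 46 mm: the width stops near 52 mm only if the pads really straddle the body.

Emit:
apply_moves:
  commands:
    - {"linear": [-0.001,0,-0.001],"delta_rot": [0,0,0],"fingers": 115}
    - {"linear": [-0.001,0,-0.001],"delta_rot": [0,0,0],"fingers": 115}
    - {"linear": [-0.001,0,-0.001],"delta_rot": [0,0,0],"fingers": 115}
    - {"linear": [-0.001,0,-0.001],"delta_rot": [0,0,0],"fingers": 115}
    - {"linear": [-0.001,0,-0.001],"delta_rot": [0,0,0],"fingers": 115}
    - {"linear": [-0.001,0,-0.001],"delta_rot": [0,0,0],"fingers": 115}
    - {"linear": [-0.001,0,-0.001],"delta_rot": [0,0,0],"fingers": 115}
    - {"linear": [-0.001,0,-0.001],"delta_rot": [0,0,0],"fingers": 115}

```text
time: 4.35
tool_pos: [0.4654, 0.2966, 0.0128]
tool_rot: [0.0, 0.042, 0.999, -0.0]
contact_force: [0.5, 0.2, -0.6]
gripper_width: 0.553
```

```bash
python3 - <<'E'
from plant import state, eyes
from h import *
s=state(); f=eyes.grab_frame('wrist')[...,::-1]; cv2.imwrite('pics/w4.png',f)
print(s['time'],s['tool_pos'],s['gripper_width'],s['contact_force'])
i=cv2.convertScaleAbs(f[150:390,120:460],alpha=1.8,beta=20)
i=cv2.resize(i,(680,480)); cv2.imwrite('pics/c8.png',i)
E
```

```text
4.35 [0.46542511 0.29662324 0.0127999 ] 0.5525753241884933 [ 0.53535319  0.2370812  -0.61318008]
```

View pics/c8.png

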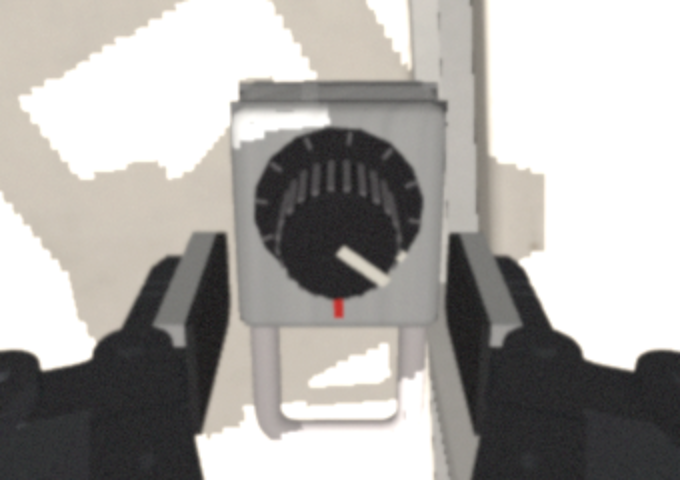

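The fingers closed to 47 mm, less than the 52 mm body, without touching it, so the tips really are above the lock. I'll calibrate tip height by touching the lock's top edges (z = 0.032) with the pads at this width.

Emit:
apply_moves:
  commands:
    - {"linear": [0,0,0.004],"delta_rot": [0,0,0],"fingers": 115}
    - {"linear": [0,0,0.008],"delta_rot": [0,0,0],"fingers": 115}
    - {"linear": [0,0,0.01],"delta_rot": [0,0,0],"fingers": 115}
    - {"linear": [0,0,0.012],"delta_rot": [0,0,0],"fingers": 115}
    - {"linear": [0,0,0.013],"delta_rot": [0,0,0],"fingers": 115}
    - {"linear": [0,0,0.014],"delta_rot": [0,0,0],"fingers": 115}
    - {"linear": [0,0,0.015],"delta_rot": [0,0,0],"fingers": 115}
    - {"linear": [0,0,0.016],"delta_rot": [0,0,0],"fingers": 115}

```text
time: 5.2
tool_pos: [0.4655, 0.2967, -0.0032]
tool_rot: [0.0, 0.042, 0.999, 0.0]
contact_force: [-0.3, -0.4, -0.6]
gripper_width: 0.547
```

Emit:
apply_moves:
  commands:
    - {"linear": [0,0,0.001],"delta_rot": [0,0,0],"fingers": 115}
    - {"linear": [0,0,0.0015],"delta_rot": [0,0,0],"fingers": 115}
    - {"linear": [0,0,0.002],"delta_rot": [0,0,0],"fingers": 115}
    - {"linear": [0,0,0.0025],"delta_rot": [0,0,0],"fingers": 115}
    - {"linear": [0,0,0.003],"delta_rot": [0,0,0],"fingers": 115}
    - {"linear": [0,0,0.0035],"delta_rot": [0,0,0],"fingers": 115}
    - {"linear": [0,0,0.004],"delta_rot": [0,0,0],"fingers": 115}
    - {"linear": [0,0,0.004],"delta_rot": [0,0,0],"fingers": 115}

```text
time: 6.0
tool_pos: [0.4653, 0.2966, -0.0073]
tool_rot: [-0.0, 0.042, 0.999, -0.0]
contact_force: [-0.6, -0.6, -0.5]
gripper_width: 0.55
```

Emit:
apply_moves:
  commands:
    - {"linear": [0,0,0.001],"delta_rot": [0,0,0],"fingers": 115}
    - {"linear": [0,0,0.0015],"delta_rot": [0,0,0],"fingers": 115}
    - {"linear": [0,0,0.002],"delta_rot": [0,0,0],"fingers": 115}
    - {"linear": [0,0,0.0025],"delta_rot": [0,0,0],"fingers": 115}
    - {"linear": [0,0,0.003],"delta_rot": [0,0,0],"fingers": 115}
    - {"linear": [0,0,0.003],"delta_rot": [0,0,0],"fingers": 115}
    - {"linear": [0,0,0.003],"delta_rot": [0,0,0],"fingers": 115}
    - {"linear": [0,0,0.003],"delta_rot": [0,0,0],"fingers": 115}

```text
time: 6.8
tool_pos: [0.4654, 0.2967, -0.0088]
tool_rot: [-0.0, 0.042, 0.999, -0.0]
contact_force: [-4.4, -2.9, 9.3]
gripper_width: 0.548
```

```bash
python3 - <<'E'
from plant import state, eyes
from h import *
s=state(); f=eyes.grab_frame('wrist')[...,::-1]; cv2.imwrite('pics/w5.png',f)
g=eyes.grab_frame('scene')[...,::-1]
print(s['time'],s['tool_pos'],s['gripper_width'],s['contact_force'])
i=cv2.convertScaleAbs(f[150:390,120:460],alpha=1.8,beta=20)
i=cv2.resize(i,(400,283)); j=cv2.resize(cv2.convertScaleAbs(g[110:220,110:230],alpha=1.5,beta=10),(309,283),interpolation=cv2.INTER_CUBIC)
cv2.imwrite('pics/c9.png',np.hstack([i,j]))
E
```

```text
6.8 [ 0.46544686  0.29667116 -0.00883798] 0.5480674122422687 [-4.40762284 -2.89604719  9.27609229]
```

View pics/c9.png

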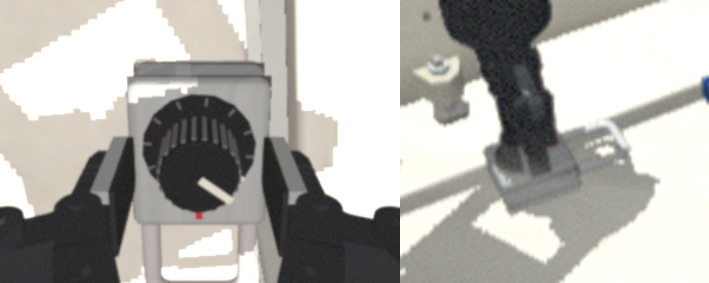

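Emit:
apply_moves:
  commands:
    - {"linear": [0,0,-0.005],"delta_rot": [0,0,0],"fingers": 115}
    - {"linear": [0,0,-0.005],"delta_rot": [0,0,0],"fingers": 70}
    - {"linear": [0,0,-0.005],"delta_rot": [0,0,0],"fingers": 70}
    - {"linear": [0,0,-0.003],"delta_rot": [0,0,0],"fingers": 70}
    - {"linear": [0,0,0.001],"delta_rot": [0,0,0],"fingers": 70}
    - {"linear": [0,0,0.005],"delta_rot": [0,0,0],"fingers": 70}
    - {"linear": [0,0,0.008],"delta_rot": [0,0,0],"fingers": 70}
    - {"linear": [0,0,0.008],"delta_rot": [0,0,0],"fingers": 70}

```text
time: 7.7
tool_pos: [0.4648, 0.2963, -0.0192]
tool_rot: [-0.001, 0.042, 0.999, -0.0]
contact_force: [-1.3, -0.4, 1.4]
gripper_width: 0.724
```

Emit:
apply_moves:
  commands:
    - {"linear": [0,0,0.001],"delta_rot": [0,0,0],"fingers": 70}
    - {"linear": [0,0,0.002],"delta_rot": [0,0,0],"fingers": 70}
    - {"linear": [0,0,0.003],"delta_rot": [0,0,0],"fingers": 70}
    - {"linear": [0,0,0.004],"delta_rot": [0,0,0],"fingers": 70}
    - {"linear": [0,0,0.005],"delta_rot": [0,0,0],"fingers": 70}
    - {"linear": [0,0,0.006],"delta_rot": [0,0,0],"fingers": 70}
    - {"linear": [0,0,0.0065],"delta_rot": [0,0,0],"fingers": 70}
    - {"linear": [0,0,0.0065],"delta_rot": [0,0,0],"fingers": 70}

```text
time: 8.5
tool_pos: [0.4654, 0.2966, -0.0248]
tool_rot: [-0.0, 0.042, 0.999, -0.0]
contact_force: [0.1, 0.3, -0.3]
gripper_width: 0.726
```

```bash
python3 - <<'E'
from plant import state, eyes
from h import *
s=state(); f=eyes.grab_frame('wrist')[...,::-1]; cv2.imwrite('pics/w6.png',f)
print(s['time'],s['tool_pos'],s['gripper_width'],s['contact_force'])
i=cv2.convertScaleAbs(f[150:420,120:460],alpha=1.8,beta=20)
cv2.imwrite('pics/c10.png',cv2.resize(i,(680,540)))
E
```

```text
8.5 [ 0.46535375  0.29658496 -0.02480492] 0.7259699128573847 [ 0.1201672   0.3475889  -0.26599279]
```

View pics/c10.png

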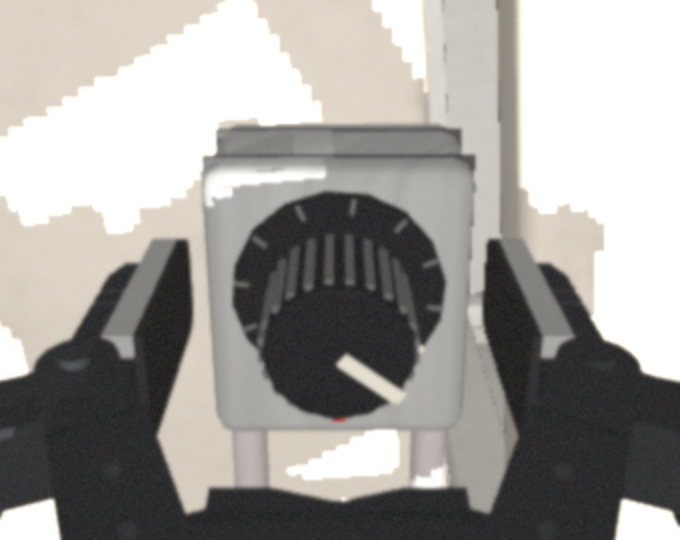

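Emit:
apply_moves:
  commands:
    - {"linear": [0,0,0.001],"delta_rot": [0,0,0],"fingers": 90}
    - {"linear": [0,0,0.001],"delta_rot": [0,0,0],"fingers": 140}
    - {"linear": [0,0,0.001],"delta_rot": [0,0,0],"fingers": 140}
    - {"linear": [0,0,0.001],"delta_rot": [0,0,0],"fingers": 140}
    - {"linear": [0,0,0.001],"delta_rot": [0,0,0],"fingers": 140}
    - {"linear": [0,0,0.001],"delta_rot": [0,0,0],"fingers": 140}
    - {"linear": [0,0,0.001],"delta_rot": [0,0,0],"fingers": 140}
    - {"linear": [0,0,0.001],"delta_rot": [0,0,0],"fingers": 140}

```text
time: 9.35
tool_pos: [0.4657, 0.2969, -0.0254]
tool_rot: [0.0, 0.042, 0.999, 0.0]
contact_force: [-0.4, 0.5, 3.3]
gripper_width: 0.594
```

```bash
python3 - <<'E'
from plant import state,eyes
from h import *
c=cam(eyes,'top')
k=np.array([(470,40),(742,85),(706,355),(430,312)],float); uv=np.c_[338+(k[:,0]-400)/6.154,240+k[:,1]/6.154]
P=back(c,uv,.02); print(P.round(4).tolist(),P.mean(0).round(4)); 
for a,b in((3,0),(2,1)): d=P[b]-P[a]; print(np.degrees(np.arctan2(d[1],d[0])),np.linalg.norm(d))
for a,b in((1,0),(2,3)): d=P[b]-P[a]; print(np.degrees(np.arctan2(-d[0],d[1])),np.linalg.norm(d))
s=state(); print(delta(s,(.466,.297,.12),85)); print(delta(s,(.467,.04,.12),82))
E
```

```text
[[0.5181, -0.0354, 0.02], [0.5072, -0.1124, 0.02], [0.4314, -0.1018, 0.02], [0.4414, -0.0245, 0.02]] [ 0.4745 -0.0685  0.02  ]
-8.06112194553853 0.07743361667127655
-7.969362029138272 0.07649392485753212
-8.07979086649687 0.07776411760815695
-7.388454207011171 0.07789198743220181
(array([-0.0004,  0.0002, -0.1454]), array([0.03, 0.02, 0.15]))
(array([-0.0231, -0.2558, -0.1455]), array([0.03, 0.02, 3.15]))
```

Emit:
apply_moves:
  commands:
    - {"linear": [0,0,-0.01],"delta_rot": [0,0,0],"fingers": 200}
    - {"linear": [0,0,-0.04],"delta_rot": [0,0,0],"fingers": 200}
    - {"linear": [0,0,-0.08],"delta_rot": [0,0,0],"fingers": 200}
    - {"linear": [-0.002,-0.02,-0.12],"delta_rot": [0,0,0],"fingers": 200}
    - {"linear": [-0.005,-0.06,-0.145],"delta_rot": [0,0,1],"fingers": 200}
    - {"linear": [-0.01,-0.1,-0.145],"delta_rot": [0,0,2],"fingers": 200}
    - {"linear": [-0.014,-0.145,-0.145],"delta_rot": [0,0,3],"fingers": 200}
    - {"linear": [-0.018,-0.19,-0.145],"delta_rot": [0,0,3],"fingers": 200}

```text
time: 10.15
tool_pos: [0.4652, 0.1039, 0.1177]
tool_rot: [-0.002, 0.068, 0.998, -0.001]
contact_force: [1.7, -1.3, -6.9]
gripper_width: 0.594
```

Emit:
apply_moves:
  commands:
    - {"linear": [-0.004,-0.03,0],"delta_rot": [0,0,0],"fingers": 200}
    - {"linear": [-0.005,-0.055,0],"delta_rot": [0,0,0],"fingers": 200}
    - {"linear": [-0.005,-0.065,0],"delta_rot": [0,0,0],"fingers": 200}
    - {"linear": [-0.005,-0.065,0],"delta_rot": [0,0,0],"fingers": 200}
    - {"linear": [-0.005,-0.065,0],"delta_rot": [0,0,0],"fingers": 200}
    - {"linear": [-0.005,-0.065,0],"delta_rot": [0,0,0],"fingers": 200}
    - {"linear": [-0.005,-0.065,0],"delta_rot": [0,0,0],"fingers": 200}
    - {"linear": [-0.005,-0.065,0],"delta_rot": [0,0,0],"fingers": 200}

```text
time: 10.95
tool_pos: [0.4634, 0.0414, 0.1193]
tool_rot: [-0.0, 0.068, 0.998, 0.0]
contact_force: [-0.0, -0.3, -6.6]
gripper_width: 0.593
```

```bash
python3 - <<'E'
from plant import state, eyes
from h import *
import pickle
s=state(); f=eyes.grab_frame('wrist')[...,::-1]; cv2.imwrite('pics/w7.png',f); pickle.dump(s,open('w7.pkl','wb'))
print(s['time'],s['tool_pos'],s['tool_rot'],s['gripper_width'],s['contact_force'])
E
```

```text
10.95 [0.46336173 0.04143145 0.11929675] [-7.99098393e-05  6.77958556e-02  9.97699210e-01  3.77527095e-05] 0.5930229133272421 [-0.02969378 -0.2993876  -6.62512088]
```

View pics/w7.png

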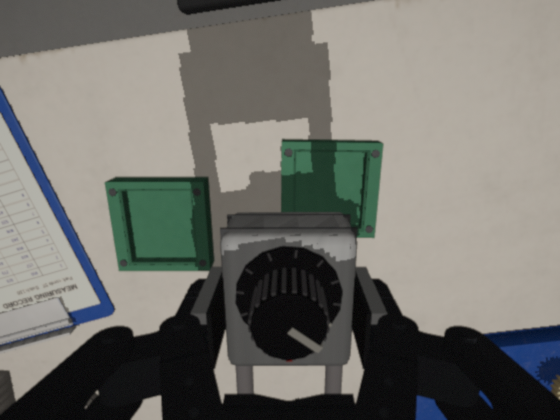

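The lock is held level. The nest shows fully at (108..210, 178..271), with the decoy at (330,190). I'll enlarge both for corners.

```bash
python3 - <<'E'
from h import *
i=cv2.imread('pics/w7.png')
cv2.imwrite('pics/c11.png',cv2.resize(cv2.convertScaleAbs(i[165:285,95:225],alpha=1.8,beta=10),None,fx=5,fy=5,interpolation=cv2.INTER_CUBIC))
cv2.imwrite('pics/c12.png',cv2.resize(cv2.convertScaleAbs(i[200:400,190:390],alpha=2.2,beta=10),None,fx=3,fy=3,interpolation=cv2.INTER_CUBIC))
E
```

```text
(no output)
```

View pics/c11.png

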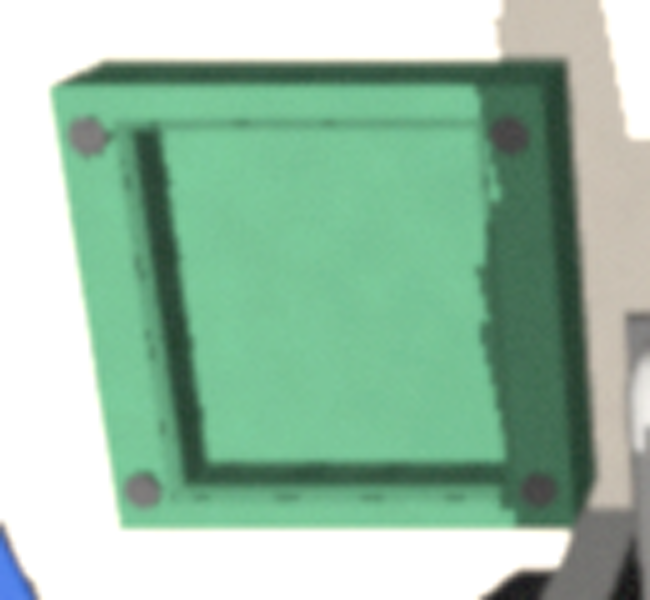

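View pics/c12.png

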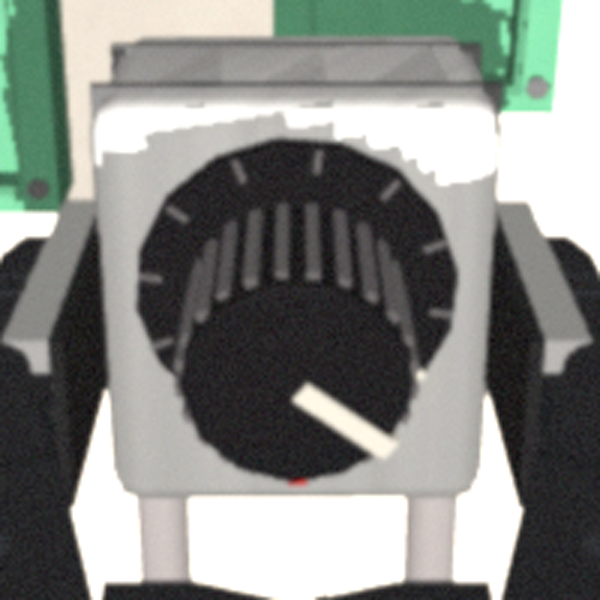

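```bash
python3 - <<'E'
from plant import eyes
from h import *
import pickle
s=pickle.load(open('w7.pkl','rb')); c=cam(eyes,'wrist',s)
k=np.array([(55,87),(543,83),(575,525),(122,527)],float)/5+[95,165]
P=back(c,k,.02); print(P.round(4).tolist(),P.mean(0).round(4))
for a,b in((0,3),(1,2)): d=P[b]-P[a]; print(np.degrees(np.arctan2(d[1],d[0])),np.linalg.norm(d))
for a,b in((0,1),(3,2)): d=P[b]-P[a]; print(np.degrees(np.arctan2(-d[0],d[1])),np.linalg.norm(d))
k=np.array([(89,136),(509,135),(540,490),(143,490)],float)/5+[95,165]
P=back(c,k,.02); print('screws',P.mean(0).round(4))
M=RQ(s['tool_rot'])
print('tool y ang',np.degrees(np.arctan2(M[1,1],M[0,1])))
# lock in tool frame: lock x = -tool x, lock y = tool y
T=lambda p: s['tool_pos']+np.array([-p[0],p[1],-.0254-p[2]])@M.T
for n,p in dict(fl=(.030,-.026,.028),fr=(.030,.026,.028),f=(.03,0,.03),bl=(-.03,-.026,.028),br=(-.03,.026,.028),bl_low=(-.03,-.026,.004),dial=(-.006,0,.035),dl=(-.006,-.0205,.035),dr=(-.006,.0205,.035),knobtop=(-.006,0,.054)).items(): print(n,((proj(c,T(p))[0]-[190,200])*3).round(0))
E
```

```text
[[0.4315, -0.0985, 0.02], [0.4412, -0.0225, 0.02], [0.5173, -0.033, 0.02], [0.5073, -0.1092, 0.02]] [ 0.4743 -0.0658  0.02  ]
-8.07722936323963 0.07652675136669337
-7.83486410110816 0.0767883653311371
-7.314553642469548 0.07657537798317705
-7.512174011009281 0.07689715279078846
screws [ 0.475  -0.0666  0.02  ]
tool y ang 82.22520324594305
fl [109. 497.]
fr [480. 497.]
f [295. 507.]
bl [84. 98.]
br [505.  97.]
bl_low [114.  37.]
dial [294. 298.]
dl [129. 299.]
dr [460. 298.]
knobtop [294. 394.]
```

```bash
python3 - <<'E'
from plant import state
from h import *
s=state(); print(delta(s,(.4742,-.0683,.03),82.2))
E
```

```text
(array([-0.0256, -0.1071,  0.0893]), array([ 0.  , -0.01,  0.01]))
```

Emit:
apply_moves:
  commands:
    - {"linear": [-0.01,-0.04,0],"delta_rot": [0,0,0],"fingers": 200}
    - {"linear": [-0.02,-0.08,0],"delta_rot": [0,0,0],"fingers": 200}
    - {"linear": [-0.0255,-0.107,0.02],"delta_rot": [0,0,0],"fingers": 200}
    - {"linear": [-0.0255,-0.107,0.05],"delta_rot": [0,0,0],"fingers": 200}
    - {"linear": [-0.0255,-0.107,0.08],"delta_rot": [0,0,0],"fingers": 200}
    - {"linear": [-0.0255,-0.107,0.09],"delta_rot": [0,0,0],"fingers": 200}
    - {"linear": [-0.0255,-0.107,0.09],"delta_rot": [0,0,0],"fingers": 200}
    - {"linear": [-0.0255,-0.107,0.09],"delta_rot": [0,0,0],"fingers": 200}

```text
time: 11.8
tool_pos: [0.4751, -0.0688, 0.0306]
tool_rot: [0.001, 0.068, 0.998, -0.0]
contact_force: [0.6, 0.1, -5.8]
gripper_width: 0.591
```

```bash
python3 - <<'E'
from plant import state, eyes
from h import *
s=state(); print(s['time'],s['tool_pos'],s['contact_force'])
print(delta(s,(.4742,-.0683,.0),82.2))
f=eyes.grab_frame('wrist')[...,::-1]; g=eyes.grab_frame('scene')[...,::-1]
i=cv2.resize(f[120:400,150:430],(400,400)); cs=cam(eyes,'scene')
u,v=proj(cs,(.4745,-.0683,.03))[0].astype(int); print(u,v)
j=cv2.resize(g[v-70:v+70,u-70:u+70],(400,400),interpolation=cv2.INTER_CUBIC)
cv2.imwrite('pics/c13.png',cv2.convertScaleAbs(np.hstack([i,j]),alpha=1.6,beta=10))
E
```

```text
11.8 [ 0.47511208 -0.06878476  0.03062156] [ 0.63060924  0.0835158  -5.84213205]
(array([0.001 , 0.0004, 0.0306]), array([-0.02,  0.11, -0.01]))
257 302
```

View pics/c13.png

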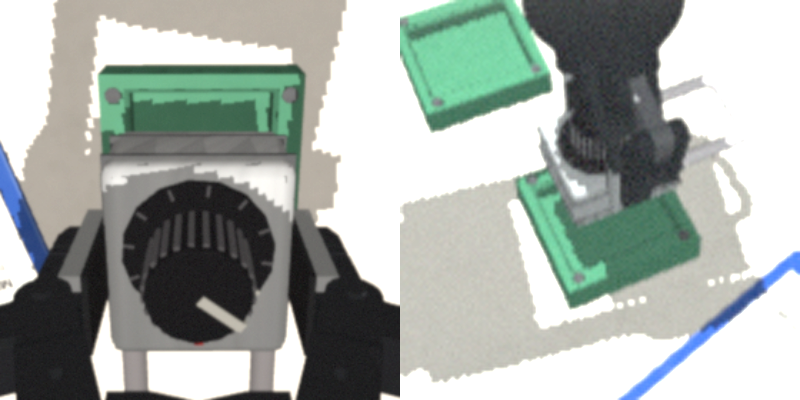

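Emit:
apply_moves:
  commands:
    - {"linear": [0.0005,0.001,0.01],"delta_rot": [0,0,0],"fingers": 200}
    - {"linear": [0.0007,0.001,0.02],"delta_rot": [0,0,0],"fingers": 200}
    - {"linear": [0.0007,0.001,0.027],"delta_rot": [0,0,0],"fingers": 200}
    - {"linear": [0.0007,0.001,0.03],"delta_rot": [0,0,0],"fingers": 200}
    - {"linear": [0.0007,0.001,0.033],"delta_rot": [0,0,0],"fingers": 200}
    - {"linear": [0.0007,0.001,0.036],"delta_rot": [0,0,0],"fingers": 200}
    - {"linear": [0.0007,0.001,0.039],"delta_rot": [0,0,0],"fingers": 200}
    - {"linear": [0.0007,0.001,0.039],"delta_rot": [0,0,0],"fingers": 200}

```text
time: 12.7
tool_pos: [0.4733, -0.0676, -0.01]
tool_rot: [-0.0, 0.068, 0.998, 0.0]
contact_force: [-0.6, -0.5, -6.7]
gripper_width: 0.588
```

Emit:
apply_moves:
  commands:
    - {"linear": [0,0,0.0015],"delta_rot": [0,0,0],"fingers": 200}
    - {"linear": [0,0,0.003],"delta_rot": [0,0,0],"fingers": 200}
    - {"linear": [0,0,0.0045],"delta_rot": [0,0,0],"fingers": 200}
    - {"linear": [0,0,0.006],"delta_rot": [0,0,0],"fingers": 200}
    - {"linear": [0,0,0.007],"delta_rot": [0,0,0],"fingers": 200}
    - {"linear": [0,0,0.0075],"delta_rot": [0,0,0],"fingers": 200}
    - {"linear": [0,0,0.008],"delta_rot": [0,0,0],"fingers": 200}
    - {"linear": [0,0,0.008],"delta_rot": [0,0,0],"fingers": 200}

```text
time: 13.5
tool_pos: [0.4736, -0.0677, -0.0173]
tool_rot: [0.0, 0.068, 0.998, 0.0]
contact_force: [-1.6, 0.7, -2.2]
gripper_width: 0.592
```

Emit:
apply_moves:
  commands:
    - {"linear": [0,0,0.001],"delta_rot": [0,0,0],"fingers": 200}
    - {"linear": [0,0,0.0015],"delta_rot": [0,0,0],"fingers": 200}
    - {"linear": [0,0,0.0015],"delta_rot": [0,0,0],"fingers": 200}
    - {"linear": [0,0,0.0005],"delta_rot": [0,0,0],"fingers": 60}
    - {"linear": [0,0,0],"delta_rot": [0,0,0],"fingers": 60}
    - {"linear": [0,0,0],"delta_rot": [0,0,0],"fingers": 60}
    - {"linear": [0,0,0],"delta_rot": [0,0,0],"fingers": 60}
    - {"linear": [0,0,-0.01],"delta_rot": [0,0,0],"fingers": 60}

```text
time: 14.3
tool_pos: [0.4722, -0.0673, -0.0087]
tool_rot: [-0.001, 0.068, 0.998, 0.0]
contact_force: [0.1, -0.4, -0.3]
gripper_width: 0.764
```

Emit:
apply_moves:
  commands:
    - {"linear": [0,0,-0.03],"delta_rot": [0,0,0],"fingers": 60}
    - {"linear": [0,0,-0.06],"delta_rot": [0,0,0],"fingers": 60}
    - {"linear": [0,0,-0.09],"delta_rot": [0,0,0],"fingers": 60}
    - {"linear": [0,0,-0.1],"delta_rot": [0,0,0],"fingers": 60}
    - {"linear": [0,0,-0.1],"delta_rot": [0,0,0],"fingers": 120}
    - {"linear": [0,0,-0.1],"delta_rot": [0,0,0],"fingers": 150}
    - {"linear": [0,0,-0.1],"delta_rot": [0,0,0],"fingers": 150}
    - {"linear": [0,0,-0.1],"delta_rot": [0,0,0],"fingers": 150}

```text
time: 15.1
tool_pos: [0.4722, -0.0673, 0.0904]
tool_rot: [-0.002, 0.068, 0.998, 0.0]
contact_force: [-0.7, 0.8, 0.8]
gripper_width: 0.416
```

```bash
python3 - <<'E'
from plant import state, eyes
from h import *
import pickle
s=state(); print(s['time'],s['tool_pos'],s['contact_force'],s['gripper_width'])
f=eyes.grab_frame('wrist')[...,::-1]; g=eyes.grab_frame('scene')[...,::-1]
cv2.imwrite('pics/w8.png',f); pickle.dump(s,open('w8.pkl','wb'))
cv2.imwrite('pics/c14.png',cv2.resize(cv2.convertScaleAbs(f[100:320,180:400],alpha=1.6,beta=10),(590,590),interpolation=cv2.INTER_CUBIC))
u,v=257,302
j=cv2.resize(g[v-60:v+60,u-60:u+60],(590,590),interpolation=cv2.INTER_CUBIC)
cv2.imwrite('pics/c15.png',cv2.convertScaleAbs(j,alpha=1.5,beta=10))
E
```

```text
15.1 [ 0.47224387 -0.06733722  0.09042031] [-0.73942163  0.82757783  0.7958661 ] 0.4156181610811639
```

View pics/c14.png

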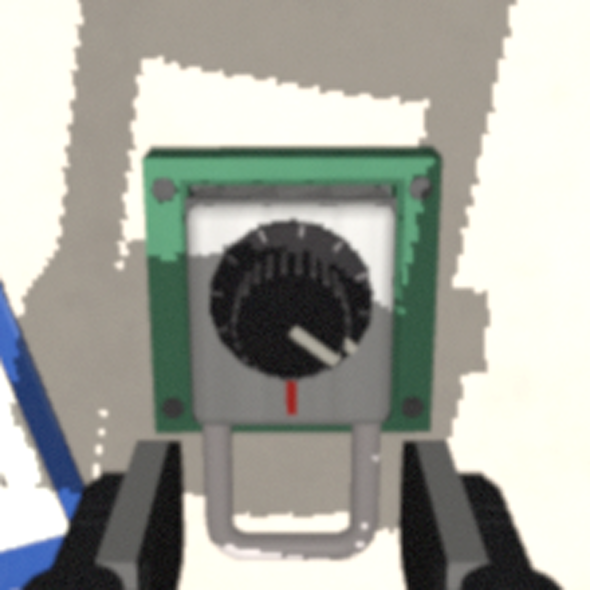

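View pics/c15.png

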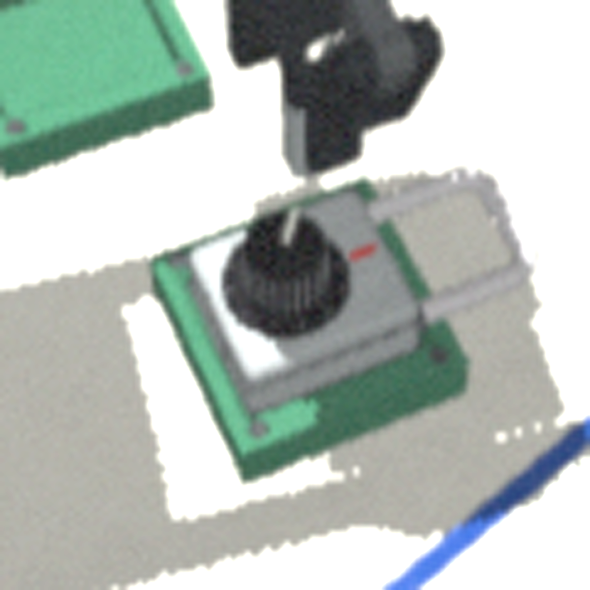

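```bash
python3 - <<'E'
from plant import state, eyes
from h import *
import pickle
s=pickle.load(open('w8.pkl','rb')); c=cam(eyes,'wrist',s)
f=220/590
print('dial',back(c,(180+290.5*f,100+299*f),.043)); 
print('knobtop',back(c,(180+290*f,100+331*f),.062))
print('bar',back(c,(180+293*f,100+545*f),.027))
a=back(c,(180+292*f,100+332*f),.062)[0];b=back(c,(180+338*f,100+362*f),.062)[0];d=b-a;print('line ang',np.degrees(np.arctan2(d[1],d[0])))
s=state();print(s['joint_pos'].round(3)); print(delta(s,(.468,-.0669,.01),82.2))
E
```

```text
dial [[ 0.46671096 -0.06652629  0.043     ]]
knobtop [[ 0.46817714 -0.06684452  0.062     ]]
bar [[ 0.54459206 -0.0765857   0.027     ]]
line ang 47.42978579669139
[-0.298 -0.223  2.046  0.     1.321 -1.732]
(array([ 0.0046, -0.0001,  0.0811]), array([ 0.02, -0.13, -0.05]))
```

Emit:
apply_moves:
  commands:
    - {"linear": [0.0045,0,0.03],"delta_rot": [0,0,0],"fingers": 140}
    - {"linear": [0.0045,0,0.05],"delta_rot": [0,0,0],"fingers": 140}
    - {"linear": [0.0045,0,0.065],"delta_rot": [0,0,0],"fingers": 140}
    - {"linear": [0.0045,0,0.074],"delta_rot": [0,0,0],"fingers": 140}
    - {"linear": [0.0045,0,0.078],"delta_rot": [0,0,0],"fingers": 140}
    - {"linear": [0.0045,0,0.08],"delta_rot": [0,0,0],"fingers": 140}
    - {"linear": [0.0045,0,0.081],"delta_rot": [0,0,0],"fingers": 140}
    - {"linear": [0.0045,0,0.081],"delta_rot": [0,0,0],"fingers": 140}

```text
time: 16.0
tool_pos: [0.4696, -0.0672, 0.012]
tool_rot: [0.001, 0.068, 0.998, -0.0]
contact_force: [-0.6, -0.2, -0.6]
gripper_width: 0.452
```

```bash
python3 - <<'E'
from plant import state, eyes
from h import *
s=state(); print(s['time'],s['tool_pos'],s['contact_force'],s['gripper_width'])
f=eyes.grab_frame('wrist')[...,::-1]
print(delta(s,(.468,-.0669,.009),82.2))
cv2.imwrite('pics/c16.png',cv2.resize(cv2.convertScaleAbs(f[130:400,150:430],alpha=1.8,beta=20),(560,540)))
E
```

```text
16.0 [ 0.46958685 -0.06722839  0.01197534] [-0.61816389 -0.17447123 -0.58213183] 0.45242437564602334
(array([0.0016, 0.0001, 0.003 ]), array([-0.01,  0.07, -0.05]))
```

View pics/c16.png

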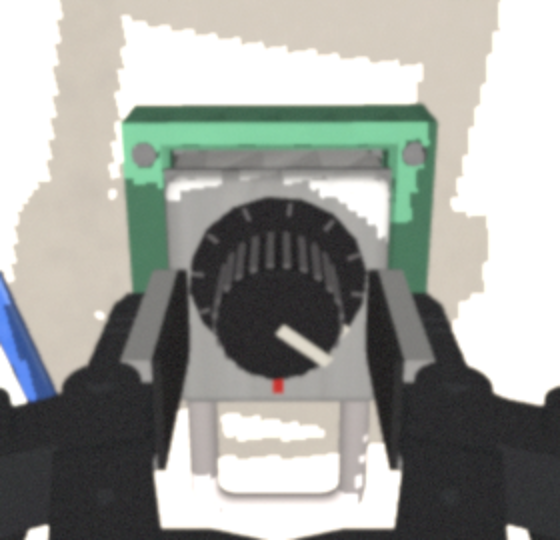

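Emit:
apply_moves:
  commands:
    - {"linear": [0.001,0,0.001],"delta_rot": [0,0,0],"fingers": 140}
    - {"linear": [0.0017,0,0.002],"delta_rot": [0,0,0],"fingers": 140}
    - {"linear": [0.0017,0,0.003],"delta_rot": [0,0,0],"fingers": 140}
    - {"linear": [0.0017,0,0.003],"delta_rot": [0,0,0],"fingers": 160}
    - {"linear": [0.0017,0,0.003],"delta_rot": [0,0,0],"fingers": 200}
    - {"linear": [0.0017,0,0.003],"delta_rot": [0,0,0],"fingers": 230}
    - {"linear": [0.0017,0,0.003],"delta_rot": [0,0,0],"fingers": 230}
    - {"linear": [0.0017,0,0.003],"delta_rot": [0,0,0],"fingers": 230}

```text
time: 16.85
tool_pos: [0.4672, -0.0669, 0.0085]
tool_rot: [-0.0, 0.068, 0.998, -0.0]
contact_force: [-3.1, -0.4, 4.0]
gripper_width: 0.26
```

Emit:
apply_moves:
  commands:
    - {"linear": [-0.0003,0,-0.0003],"delta_rot": [0,0,7],"fingers": 230}
    - {"linear": [-0.0003,0,-0.0003],"delta_rot": [0,0,14],"fingers": 230}
    - {"linear": [-0.0003,0,-0.0003],"delta_rot": [0,0,21],"fingers": 230}
    - {"linear": [-0.0003,0,-0.0003],"delta_rot": [0,0,28],"fingers": 230}
    - {"linear": [-0.0003,0,-0.0003],"delta_rot": [0,0,35],"fingers": 230}
    - {"linear": [-0.0003,0,-0.0003],"delta_rot": [0,0,42],"fingers": 230}
    - {"linear": [-0.0003,0,-0.0003],"delta_rot": [0,0,49],"fingers": 230}
    - {"linear": [-0.0003,0,-0.0003],"delta_rot": [0,0,54],"fingers": 230}

```text
time: 17.65
tool_pos: [0.4678, -0.066, 0.0085]
tool_rot: [-0.0, 0.516, 0.857, 0.001]
contact_force: [-0.3, 3.4, 0.9]
gripper_width: 0.262
```

```bash
python3 - <<'E'
from plant import state, eyes
from h import *
s=state(); print(s['time'],s['tool_pos'],s['contact_force'],s['ft_torque'],s['gripper_width'])
M=RQ(s['tool_rot']);print(np.degrees(np.arctan2(M[1,1],M[0,1])))
f=eyes.grab_frame('wrist')[...,::-1]; g=eyes.grab_frame('scene')[...,::-1]
u,v=270,302
j=cv2.resize(g[v-60:v+60,u-60:u+60],(400,400),interpolation=cv2.INTER_CUBIC)
i=cv2.resize(f[120:400,150:430],(400,400))
cv2.imwrite('pics/c17.png',cv2.convertScaleAbs(np.hstack([i,j]),alpha=1.5,beta=10))
E
```

```text
17.65 [ 0.46783258 -0.06595897  0.00853704] [-0.28735863  3.37487606  0.87317444] [0.56700852 0.04640502 0.00642584] 0.2622259960758632
27.902754564836215
```

View pics/c17.png

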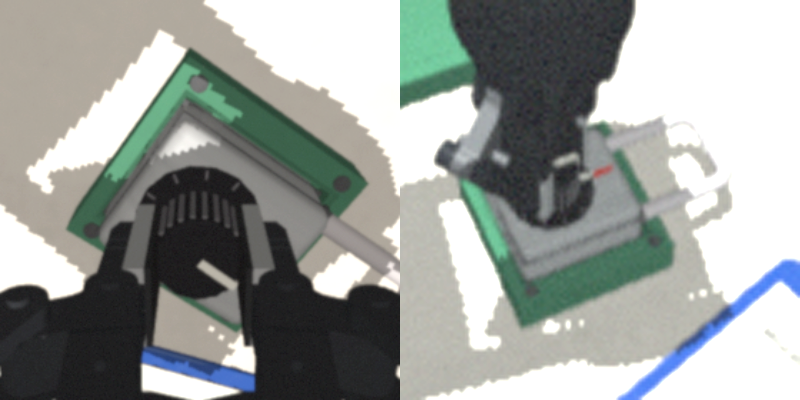

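```bash
python3 - <<'E'
from plant import state, eyes
from h import *
cs=cam(eyes,'scene'); a=np.radians(-7.8)
for d in(0,.006): print(proj(cs,np.array([.474,-.0677,0])+[[(.072+d)*np.cos(a)-y*np.sin(a),(.072+d)*np.sin(a)+y*np.cos(a),.027] for y in(-.012,0,.012)]).round(1).tolist())
g=eyes.grab_frame('scene')[...,::-1]
cv2.imwrite('pics/c18.png',cv2.resize(cv2.convertScaleAbs(g[260:320,260:340],alpha=1.1),(800,600),interpolation=cv2.INTER_CUBIC))
E
```

```text
[[301.5, 292.6], [298.1, 286.9], [294.8, 281.2]]
[[304.9, 291.3], [301.4, 285.6], [298.1, 280.0]]
```

View pics/c18.png

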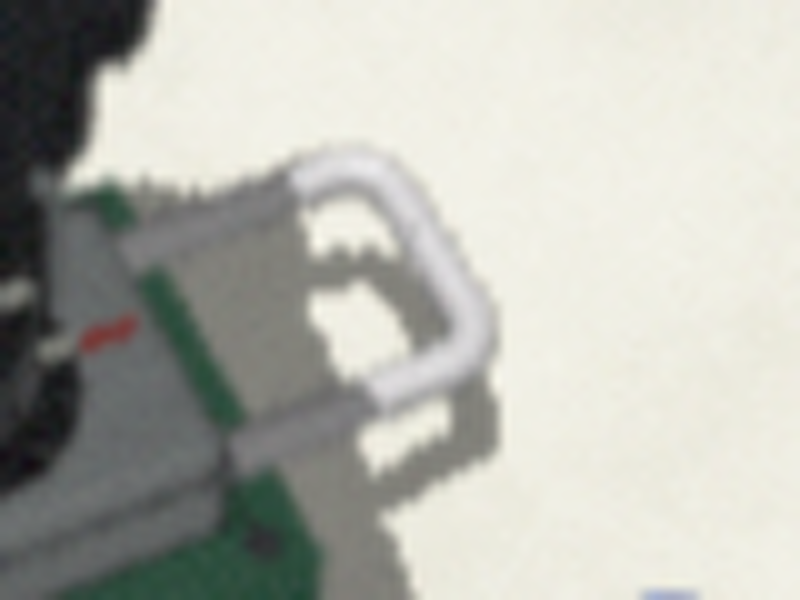

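```bash
python3 - <<'E'
from plant import state
from h import *
s=state(); print(delta(s,(.551,-.0778,.06),-7.8)); print(s['joint_pos'])
E
```

```text
(array([-0.0496,  0.0679, -0.0515]), array([ 0.04, -0.08, 36.04]))
[-2.99198414e-01 -1.22667538e-01  2.11112977e+00  1.63187529e-03
  1.15313685e+00 -7.92795832e-01]
```

Emit:
apply_moves:
  commands:
    - {"linear": [0,0,0],"delta_rot": [0,0,0],"fingers": 150}
    - {"linear": [0,0,0],"delta_rot": [0,0,0],"fingers": 150}
    - {"linear": [0,0,-0.01],"delta_rot": [0,0,0],"fingers": 150}
    - {"linear": [0,0,-0.04],"delta_rot": [0,0,8],"fingers": 170}
    - {"linear": [-0.02,0.025,-0.0515],"delta_rot": [0,0,16],"fingers": 170}
    - {"linear": [-0.04,0.05,-0.0515],"delta_rot": [0,0,24],"fingers": 170}
    - {"linear": [-0.0495,0.068,-0.0515],"delta_rot": [0,0,31],"fingers": 170}
    - {"linear": [-0.0495,0.068,-0.0515],"delta_rot": [0,0,36],"fingers": 170}

```text
time: 18.6
tool_pos: [0.5538, -0.0793, 0.0618]
tool_rot: [0.001, 0.755, 0.656, 0.001]
contact_force: [-0.1, -0.1, 0.3]
gripper_width: 0.333
```

```bash
python3 - <<'E'
from plant import state, eyes
from h import *
import pickle
s=state(); print(s['time'],s['tool_pos'],s['contact_force'],s['gripper_width'])
f=eyes.grab_frame('wrist')[...,::-1]; cv2.imwrite('pics/w9.png',f); pickle.dump(s,open('w9.pkl','wb'))
print(delta(s,(.551,-.0778,.06),-7.8))
c=cam(eyes,'wrist',s);a=np.radians(-7.8)
print(proj(c,np.array([.474,-.0677,0])+[[(.078)*np.cos(a)-y*np.sin(a),(.078)*np.sin(a)+y*np.cos(a),.027] for y in(-.012,0,.012)]).round(1).tolist())
E
```

```text
18.6 [ 0.55377687 -0.07925417  0.06177271] [-0.14417675 -0.14952605  0.31840271] 0.3327204078121194
(array([ 0.0011, -0.003 ,  0.0018]), array([ 0.18,  0.04, -0.26]))
[[285.0, 242.2], [284.8, 224.5], [284.7, 206.2]]
```

View pics/w9.png

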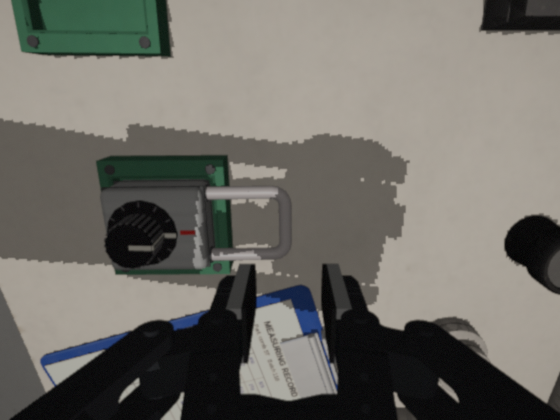

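Emit:
apply_moves:
  commands:
    - {"linear": [0.001,-0.003,0.02],"delta_rot": [0,0,0],"fingers": 175}
    - {"linear": [0.001,-0.003,0.04],"delta_rot": [0,0,0],"fingers": 175}
    - {"linear": [0.001,-0.003,0.055],"delta_rot": [0,0,0],"fingers": 175}
    - {"linear": [0.001,-0.003,0.065],"delta_rot": [0,0,0],"fingers": 175}
    - {"linear": [0.001,-0.003,0.075],"delta_rot": [0,0,0],"fingers": 175}
    - {"linear": [0.001,-0.003,0.083],"delta_rot": [0,0,0],"fingers": 175}
    - {"linear": [0.001,-0.003,0.087],"delta_rot": [0,0,0],"fingers": 175}
    - {"linear": [0.001,-0.003,0.087],"delta_rot": [0,0,0],"fingers": 175}

```text
time: 19.45
tool_pos: [0.5478, -0.077, -0.0273]
tool_rot: [-0.0, 0.754, 0.657, -0.0]
contact_force: [0.1, 0.2, -0.1]
gripper_width: 0.315
```

```bash
python3 - <<'E'
from plant import state, eyes
from h import *
s=state(); print(s['time'],s['tool_pos'],s['contact_force'],s['gripper_width'])
f=eyes.grab_frame('wrist')[...,::-1]
cv2.imwrite('pics/c19.png',cv2.resize(cv2.convertScaleAbs(f[130:400,150:430],alpha=1.8,beta=20),(560,540)))
E
```

```text
19.45 [ 0.54782533 -0.07697082 -0.02733006] [ 0.05080909  0.21163102 -0.12850886] 0.31501077280172796
```

View pics/c19.png

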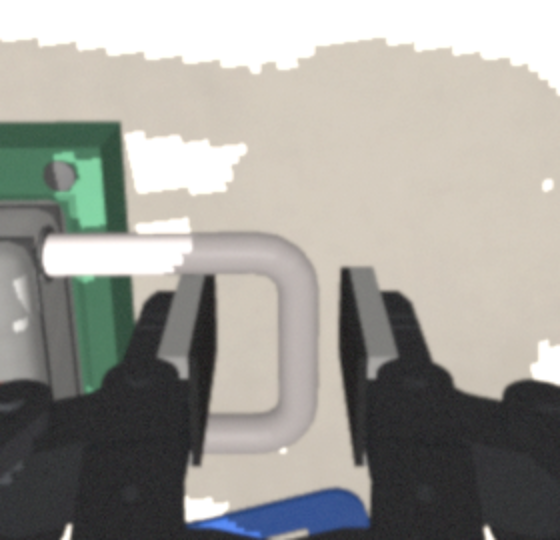

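Emit:
apply_moves:
  commands:
    - {"linear": [0,0.003,0],"delta_rot": [0,0,0],"fingers": 190}
    - {"linear": [0,0.003,0],"delta_rot": [0,0,0],"fingers": 240}
    - {"linear": [0,0.003,0],"delta_rot": [0,0,0],"fingers": 240}
    - {"linear": [0,0.003,0],"delta_rot": [0,0,0],"fingers": 240}
    - {"linear": [0,0.003,0],"delta_rot": [0,0,0],"fingers": 240}
    - {"linear": [0,0.005,0],"delta_rot": [0,0,0],"fingers": 240}
    - {"linear": [0,0.007,0],"delta_rot": [0,0,0],"fingers": 240}
    - {"linear": [0,0.009,0],"delta_rot": [0,0,0],"fingers": 240}

```text
time: 20.3
tool_pos: [0.5568, -0.0783, -0.0269]
tool_rot: [-0.0, 0.754, 0.657, -0.0]
contact_force: [-2.0, -1.0, 3.4]
gripper_width: 0.073
```

Emit:
apply_moves:
  commands:
    - {"linear": [0,0.0015,0],"delta_rot": [0,0,0],"fingers": 240}
    - {"linear": [0,0.003,0],"delta_rot": [0,0,0],"fingers": 240}
    - {"linear": [0,0.0045,0],"delta_rot": [0,0,0],"fingers": 240}
    - {"linear": [0,0.006,0],"delta_rot": [0,0,0],"fingers": 240}
    - {"linear": [0,0.007,0],"delta_rot": [0,0,0],"fingers": 240}
    - {"linear": [0,0.0075,0],"delta_rot": [0,0,0],"fingers": 240}
    - {"linear": [0,0.008,0],"delta_rot": [0,0,0],"fingers": 240}
    - {"linear": [0,0.008,0],"delta_rot": [0,0,0],"fingers": 240}

```text
time: 21.1
tool_pos: [0.5638, -0.0791, -0.0276]
tool_rot: [-0.001, 0.754, 0.657, -0.001]
contact_force: [-5.0, -0.7, 1.7]
gripper_width: 0.069
```

```bash
python3 - <<'E'
from plant import state, eyes
from h import *
s=state(); print(s['time'],s['tool_pos'],s['contact_force'],s['gripper_width'])
f=eyes.grab_frame('wrist')[...,::-1];g=eyes.grab_frame('scene')[...,::-1]
j=cv2.resize(g[v-60:v+60,u-60:u+60],(400,400),interpolation=cv2.INTER_CUBIC) if 0 else cv2.resize(g[242:362,220:340],(400,400),interpolation=cv2.INTER_CUBIC)
i=cv2.resize(f[120:400,110:390],(400,400))
cv2.imwrite('pics/c20.png',cv2.convertScaleAbs(np.hstack([i,j]),alpha=1.5,beta=10))
E
```

```text
21.1 [ 0.56380114 -0.07914653 -0.02755077] [-5.01113867 -0.6924071   1.69287559] 0.06870827843042163
```

View pics/c20.png

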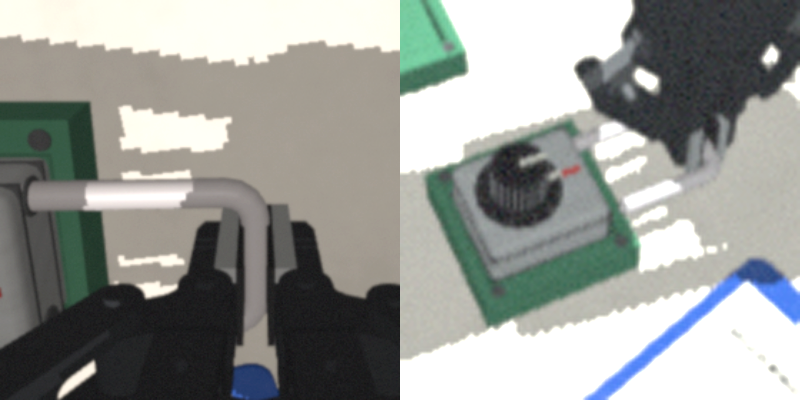

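Emit:
apply_moves:
  commands:
    - {"linear": [0,0.0007,0],"delta_rot": [0,0,0],"fingers": 240}
    - {"linear": [0,0.0012,0],"delta_rot": [0,0,0],"fingers": 240}
    - {"linear": [0,0.0018,0],"delta_rot": [0,0,0],"fingers": 240}
    - {"linear": [0,0.0018,0],"delta_rot": [0,0,0],"fingers": 240}
    - {"linear": [0,0.0018,0],"delta_rot": [0,0,0],"fingers": 240}
    - {"linear": [0,0.0018,0],"delta_rot": [0,0,0],"fingers": 240}
    - {"linear": [0,0.0018,0],"delta_rot": [0,0,0],"fingers": 240}
    - {"linear": [0,0.0018,0],"delta_rot": [0,0,0],"fingers": 240}

```text
time: 22.0
tool_pos: [0.5663, -0.0794, -0.0272]
tool_rot: [-0.0, 0.754, 0.657, -0.0]
contact_force: [-4.7, 0.7, 0.6]
gripper_width: 0.069
```

Emit:
apply_moves:
  commands:
    - {"linear": [0,0.001,0],"delta_rot": [0,0,0],"fingers": 240}
    - {"linear": [0,0.0015,0],"delta_rot": [0,0,0],"fingers": 240}
    - {"linear": [0,0.002,0],"delta_rot": [0,0,0],"fingers": 240}
    - {"linear": [0,0.0025,0],"delta_rot": [0,0,0],"fingers": 240}
    - {"linear": [0,0.0025,0],"delta_rot": [0,0,0],"fingers": 240}
    - {"linear": [0,0.0025,0],"delta_rot": [0,0,0],"fingers": 240}
    - {"linear": [0,0.0025,0],"delta_rot": [0,0,0],"fingers": 240}
    - {"linear": [0,0.0025,0],"delta_rot": [0,0,0],"fingers": 240}

```text
time: 22.8
tool_pos: [0.5662, -0.0794, -0.028]
tool_rot: [-0.003, 0.754, 0.657, -0.002]
contact_force: [-10.8, 0.3, 3.7]
gripper_width: 0.068
```

```bash
python3 - <<'E'
from plant import state, eyes
from h import *
s=state(); print(s['time'],s['tool_pos'],s['contact_force'],s['gripper_width'])
f=eyes.grab_frame('wrist')[...,::-1];g=eyes.grab_frame('scene')[...,::-1]
j=cv2.resize(g[242:362,220:340],(400,400),interpolation=cv2.INTER_CUBIC)
i=cv2.resize(f[120:400,110:390],(400,400))
cv2.imwrite('pics/c21.png',cv2.convertScaleAbs(np.hstack([i,j]),alpha=1.5,beta=10))
E
```

```text
22.8 [ 0.56624646 -0.07939789 -0.02804019] [-10.77479094   0.34359098   3.68336791] 0.06806801285130068
```

View pics/c21.png

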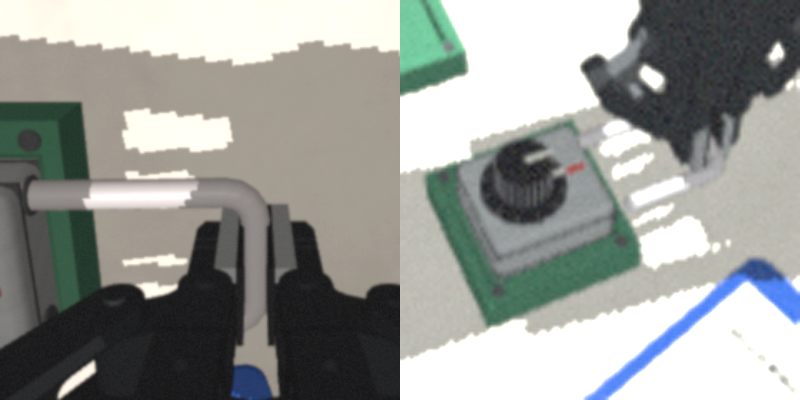

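Emit:
apply_moves:
  commands:
    - {"linear": [0,-0.0015,0],"delta_rot": [0,0,0],"fingers": 240}
    - {"linear": [0,-0.0015,0],"delta_rot": [0,0,0],"fingers": 170}
    - {"linear": [0,-0.0015,0],"delta_rot": [0,0,0],"fingers": 170}
    - {"linear": [0,-0.0015,-0.005],"delta_rot": [0,0,0],"fingers": 170}
    - {"linear": [0,-0.0015,-0.03],"delta_rot": [0,0,0],"fingers": 170}
    - {"linear": [0,-0.0015,-0.06],"delta_rot": [0,0,0],"fingers": 170}
    - {"linear": [0,-0.002,-0.1],"delta_rot": [0,0,-4],"fingers": 100}
    - {"linear": [0,-0.01,-0.13],"delta_rot": [0,0,-12],"fingers": 60}

```text
time: 23.7
tool_pos: [0.5614, -0.079, 0.1068]
tool_rot: [0.002, 0.679, 0.734, 0.001]
contact_force: [0.9, -0.0, 0.3]
gripper_width: 0.665
```

```bash
python3 - <<'E'
from plant import state
from h import *
s=state(); print(s['time'],s['tool_pos'],s['contact_force'],s['gripper_width'])
print(delta(s,(.476,-.068,.09),20)); print(delta(s,(.476,-.068,.09),82.2))
E
```

```text
23.7 [ 0.56139713 -0.07904643  0.10679227] [ 0.91987222 -0.01740689  0.28370605] 0.6650121007109103
(array([ 0.0176, -0.0844,  0.0163]), array([  0.27,   0.12, -15.59]))
(array([ 0.0176, -0.0844,  0.0163]), array([  0.18,   0.27, -77.79]))
```

Emit:
apply_moves:
  commands:
    - {"linear": [0.005,-0.02,0],"delta_rot": [0,0,-8],"fingers": 60}
    - {"linear": [0.01,-0.05,0],"delta_rot": [0,0,-16],"fingers": 60}
    - {"linear": [0.0175,-0.08,0.005],"delta_rot": [0,0,-24],"fingers": 60}
    - {"linear": [0.0175,-0.0845,0.016],"delta_rot": [0,0,-32],"fingers": 60}
    - {"linear": [0.0175,-0.0845,0.016],"delta_rot": [0,0,-40],"fingers": 60}
    - {"linear": [0.0175,-0.0845,0.016],"delta_rot": [0,0,-48],"fingers": 60}
    - {"linear": [0.0175,-0.0845,0.016],"delta_rot": [0,0,-56],"fingers": 60}
    - {"linear": [0.0175,-0.0845,0.016],"delta_rot": [0,0,-64],"fingers": 60}

```text
time: 24.5
tool_pos: [0.4747, -0.0674, 0.0881]
tool_rot: [0.001, 0.187, 0.982, -0.0]
contact_force: [0.6, -0.3, -0.2]
gripper_width: 0.765
```

Emit:
apply_moves:
  commands:
    - {"linear": [0,0,0],"delta_rot": [0,0,-7],"fingers": 60}
    - {"linear": [0,0,0],"delta_rot": [0,0,-13.8],"fingers": 60}
    - {"linear": [0,0,0],"delta_rot": [0,0,-13.8],"fingers": 60}
    - {"linear": [0,0,0],"delta_rot": [0,0,-13.8],"fingers": 60}
    - {"linear": [0,0,0],"delta_rot": [0,0,-13.8],"fingers": 60}
    - {"linear": [0,0,0],"delta_rot": [0,0,-13.8],"fingers": 60}
    - {"linear": [0,0,0],"delta_rot": [0,0,-13.8],"fingers": 60}
    - {"linear": [0,0,0],"delta_rot": [0,0,-13.8],"fingers": 60}

```text
time: 25.3
tool_pos: [0.4737, -0.0672, 0.0871]
tool_rot: [-0.0, 0.07, 0.998, 0.0]
contact_force: [0.2, 0.2, -0.1]
gripper_width: 0.763
```

```bash
python3 - <<'E'
from plant import state, eyes
from h import *
import pickle
s=state(); print(s['time'],s['tool_pos'],s['contact_force'],s['gripper_width'])
f=eyes.grab_frame('wrist')[...,::-1]; cv2.imwrite('pics/w10.png',f); pickle.dump(s,open('w10.pkl','wb'))
print(delta(s,(.476,-.068,-.0178),82.2))
cv2.imwrite('pics/c22.png',cv2.resize(cv2.convertScaleAbs(f[100:320,180:400],alpha=1.6,beta=10),(590,590),interpolation=cv2.INTER_CUBIC))
E
```

```text
25.3 [ 0.47371461 -0.06721478  0.08708534] [ 0.24697572  0.20256281 -0.12006949] 0.7632898155926707
(array([-0.0024, -0.0005,  0.1049]), array([ 0.  , -0.  , -0.27]))
```

View pics/c22.png

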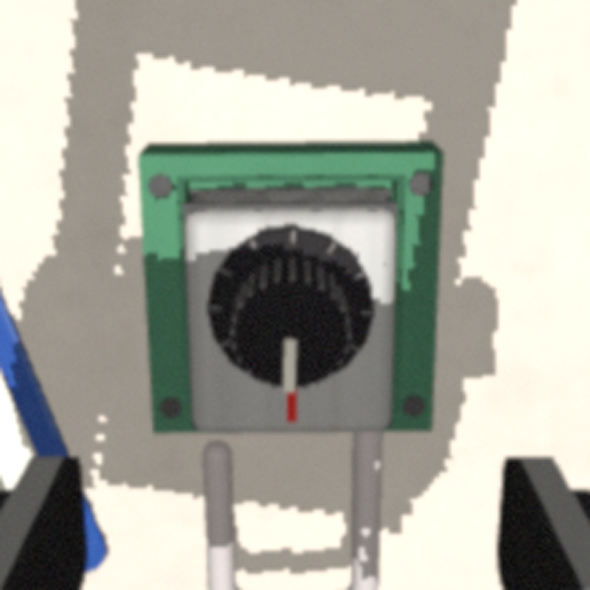

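Emit:
apply_moves:
  commands:
    - {"linear": [-0.003,-0.0005,0.03],"delta_rot": [0,0,0],"fingers": 60}
    - {"linear": [-0.003,-0.0005,0.06],"delta_rot": [0,0,0],"fingers": 60}
    - {"linear": [-0.0035,-0.0005,0.08],"delta_rot": [0,0,0],"fingers": 60}
    - {"linear": [-0.0035,-0.0005,0.092],"delta_rot": [0,0,0],"fingers": 60}
    - {"linear": [-0.0035,-0.0005,0.099],"delta_rot": [0,0,0],"fingers": 60}
    - {"linear": [-0.0035,-0.0005,0.102],"delta_rot": [0,0,0],"fingers": 60}
    - {"linear": [-0.0035,-0.0005,0.104],"delta_rot": [0,0,0],"fingers": 60}
    - {"linear": [-0.0035,-0.0005,0.104],"delta_rot": [0,0,0],"fingers": 60}

```text
time: 26.15
tool_pos: [0.4778, -0.0684, -0.0162]
tool_rot: [0.001, 0.07, 0.998, -0.0]
contact_force: [-0.6, -0.0, 0.6]
gripper_width: 0.768
```

Emit:
apply_moves:
  commands:
    - {"linear": [0,0,0],"delta_rot": [0,0,0],"fingers": 90}
    - {"linear": [0,0,0],"delta_rot": [0,0,0],"fingers": 200}
    - {"linear": [0,0,0],"delta_rot": [0,0,0],"fingers": 200}
    - {"linear": [0,0,0],"delta_rot": [0,0,0],"fingers": 200}
    - {"linear": [0,0,0],"delta_rot": [0,0,0],"fingers": 200}
    - {"linear": [0,0,0],"delta_rot": [0,0,0],"fingers": 200}
    - {"linear": [0,0,0],"delta_rot": [0,0,0],"fingers": 200}
    - {"linear": [0,0,0],"delta_rot": [0,0,0],"fingers": 200}

```text
time: 26.95
tool_pos: [0.478, -0.0683, -0.0157]
tool_rot: [0.001, 0.07, 0.998, 0.0]
contact_force: [-1.5, 1.3, 6.0]
gripper_width: 0.595
```

Emit:
apply_moves:
  commands:
    - {"linear": [0,0,-0.003],"delta_rot": [0,0,0],"fingers": 200}
    - {"linear": [0,0,-0.008],"delta_rot": [0,0,0],"fingers": 200}
    - {"linear": [0,0,-0.014],"delta_rot": [0,0,0],"fingers": 200}
    - {"linear": [0,0,-0.022],"delta_rot": [0,0,0],"fingers": 200}
    - {"linear": [0,0,-0.032],"delta_rot": [0,0,0],"fingers": 200}
    - {"linear": [0,0,-0.045],"delta_rot": [0,0,0],"fingers": 200}
    - {"linear": [0,0,-0.06],"delta_rot": [0,0,0],"fingers": 200}
    - {"linear": [0,0,-0.075],"delta_rot": [0,0,0],"fingers": 200}

```text
time: 27.75
tool_pos: [0.4773, -0.0683, 0.0596]
tool_rot: [0.0, 0.07, 0.998, -0.0]
contact_force: [1.3, -0.4, -5.2]
gripper_width: 0.594
```

Emit:
apply_moves:
  commands:
    - {"linear": [0,0,-0.015],"delta_rot": [0,0,0],"fingers": 200}
    - {"linear": [0,0,-0.03],"delta_rot": [0,0,0],"fingers": 200}
    - {"linear": [0,0,-0.045],"delta_rot": [0,0,0],"fingers": 200}
    - {"linear": [0,0,-0.057],"delta_rot": [0,0,0],"fingers": 200}
    - {"linear": [0,0,-0.064],"delta_rot": [0,0,0],"fingers": 200}
    - {"linear": [0,0,-0.067],"delta_rot": [0,0,0],"fingers": 200}
    - {"linear": [0,0,-0.067],"delta_rot": [0,0,0],"fingers": 200}
    - {"linear": [0,0,-0.067],"delta_rot": [0,0,0],"fingers": 200}

```text
time: 28.55
tool_pos: [0.4766, -0.0681, 0.1243]
tool_rot: [-0.001, 0.07, 0.998, 0.0]
contact_force: [0.9, 0.8, -6.6]
gripper_width: 0.588
```

Emit:
apply_moves:
  commands:
    - {"linear": [0,0,0],"delta_rot": [0,0,0],"fingers": 200}
    - {"linear": [0,0,0],"delta_rot": [0,0,0],"fingers": 200}
    - {"linear": [0,0,0],"delta_rot": [0,0,0],"fingers": 200}
    - {"linear": [0,0,0],"delta_rot": [0,0,0],"fingers": 200}
    - {"linear": [0,0,0],"delta_rot": [0,0,0],"fingers": 200}
    - {"linear": [0,0,0],"delta_rot": [0,0,0],"fingers": 200}
    - {"linear": [0,0,0],"delta_rot": [0,0,0],"fingers": 200}
    - {"linear": [0,0,0],"delta_rot": [0,0,0],"fingers": 200}

```text
time: 29.35
tool_pos: [0.4771, -0.0682, 0.1251]
tool_rot: [-0.0, 0.07, 0.998, -0.0]
contact_force: [-0.5, 0.3, -5.5]
gripper_width: 0.589
```

```bash
python3 - <<'E'
from plant import state, eyes
from h import *
s=state(); print(s['time'],s['tool_pos'],s['tool_rot'],s['contact_force'],s['gripper_width'],abs(s['joint_vel']).max())
f=eyes.grab_frame('wrist')[...,::-1];g=eyes.grab_frame('scene')[...,::-1]
j=cv2.resize(g[180:360,190:370],(400,400),interpolation=cv2.INTER_CUBIC)
i=cv2.resize(f[140:420,150:430],(400,400))
cv2.imwrite('pics/c23.png',cv2.convertScaleAbs(np.hstack([i,j]),alpha=1.5,beta=10))
E
```

```text
29.35 [ 0.47712307 -0.06824832  0.12511633] [-3.19083918e-07  7.02022501e-02  9.97532778e-01 -1.86972732e-05] [-0.53150756  0.28538904 -5.45853524] 0.589016520145409 0.0012664215160807615
```

View pics/c23.png

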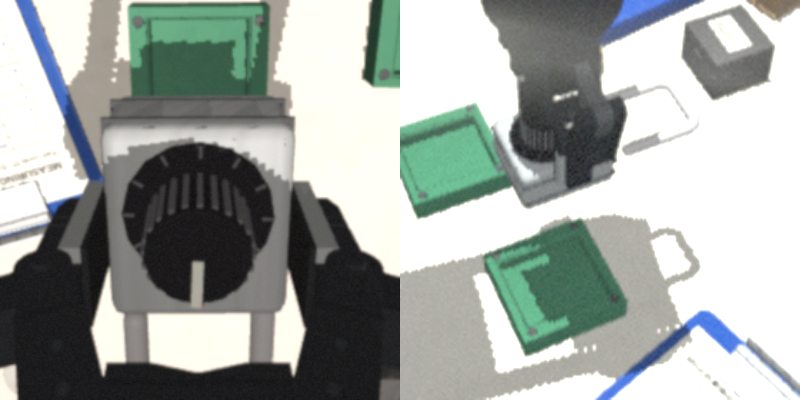

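```bash
python3 -c "
from plant import job_done
print(job_done())"
```

```text
the job is handed in; nothing more can be done
None
```

I seated the padlock in the right-hand socket and turned the dial about 54° clockwise, until its white line met the red one and the shackle clicked out. I then drew the shackle to its stop, where the pull force rose to about 11 N. Finally I lifted the lock clear and handed the job in at about 29 s of the 66 s allowed; the hand-in gives no verdict.

- **Last checks:** the arm was at rest, the lock level with its dial up, and its underside at about 0.149 m, worked out from the tool height. The shackle was still out, the grip was firm at 50 mm, and the force reading showed about 5.5 N of load. I never worked near the loupe or the weight, but I did not look at them again at the end.
- **Disagreement with the description:** the fingertips sit about 40 mm behind the stated tool point. Both cameras showed it and a light touch on the lock's top confirmed it, so I used that offset for every grasp.
- **Smaller mismatches:** the gripper opening read 1.5 to 4 mm less than the size of whatever it held. The wrist camera measured lengths about 2% short, so I placed the socket using both it and the top camera.

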